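# Fetch the bike key from the back of the charging cubby

### The job

I need my bike key, which lies at the back of the gated cubby behind the mug, the phone stand and the bike light. First stand all three of those out of the way in the long side tray, then lift the key out and lay it in the square key dish. After that put the three back upright, each in the middle of its own rest: the mug on the round cork coaster, the phone stand on the square grey pad, the bike light on the small round white charging puck.

Things in the scene. Friction and masses are not known exactly. Their poses are not given: they have to be found in the camera images.
- key_bow (a point): Chrome bike key lying flat, bow 30 x 24 x 10 mm (long x wide x thick) with a blade 10 mm wide and 5 mm thick that reaches 50 mm from this point. The point is the centre of the bow, half-way up (5 mm above what it lies on). x along the blade, away from the bow; y across the bow (24 mm, the width to grip); z up. The bow is the heavy end: grip it there.
- mug_center (a point): Blue ceramic mug, outer diameter 62 mm, 74 mm high, open at the top, 220 g. The point is on its axis, 37 mm above its foot. Its handle sticks out about 30 mm towards its own +y; grip the body along its x, clear of the handle. z up.
- stand_center (a point): Walnut phone stand, 64 (x) x 52 (y) mm foot 16 mm thick, with a slab 52 mm wide and 20 mm thick standing on the middle of the foot and leaning back 0.17 rad towards its own +x; about 73 mm high, 200 g. The point is over the centre of the foot, 36 mm above its underside, in the middle of the slab. Grip it along y by the two flat sides of the slab (52 mm). z up.
- light_center (a point): Black cylindrical bike light standing upright, diameter 43 mm, 74 mm high, 140 g, glass lens on top. The point is on its axis, 37 mm above its foot. z up.
- coaster: Round cork coaster, diameter 92 mm, 5 mm thick, fixed to the cubby floor: the mug's own rest. Origin at the centre of its underside, z up.
- pad: Square grey pad, 92 (x) x 84 (y) mm, 5 mm thick, fixed to the cubby floor: the phone stand's own rest. Origin at the centre of its underside, z up.
- puck: Round white charging puck, diameter 72 mm, 5 mm thick, fixed to the cubby floor: the bike light's own rest. Origin at the centre of its underside, z up.
- tray: Long plywood side tray, fixed, empty at the start: 330 (x) x 120 (y) mm outside, rim 22 mm high, 6 mm walls and floor. Origin at the centre of its underside, z up. It stands left or right of the cubby.
- dish: Square white ceramic key dish, fixed: 150 x 150 mm outside, rim 18 mm high, 6 mm walls and floor. Origin at the centre of its underside, z up. It stands on the other side of the cubby from the tray.
- cubby: Open-topped pine cubby, fixed. Origin on the table; floor top at z 12 mm. Inside: x -150 to 75, y -148 to 148 mm. Side walls 50 mm high, back 60; white gate at the front (-x), latched, 75 mm high: lift things over it. Rests in varying order at x -75 (front middle) and y +-86 mm (sides), the key behind between them. Low case and charger (to 26 mm high) lie in the front corners.

How it is judged:
By the outcome, as a careful person would: the job done as asked, in the order asked, and still so for the second after the job is handed in, with the robot touching nothing.
It also fails if it takes over 144 s, if anything falls off the work surface, if the arm or the gripper's body presses on something with over 40 N, if the wrist force passes 120 N, or if a joint passes its speed limit or range.

### The arm

A 7-joint arm with a two-finger parallel gripper is mounted at the origin on the work surface. World frame = base frame: x ahead of the robot, y to its left, z up, the work surface at z = 0. Lengths are in mm, angles in rad, forces in N, time in s.
With the tool pointing down it reaches from about 350 to 900 mm from the base axis. Payload 7.2 kg.
Tool frame: the origin (TCP) lies midway between the tips of the shut fingers; the grasp point (between the pads) lies r.hold_point_z behind it (r.hold_point_z is the distance from the TCP to the grasp point, in mm); z points along the fingers, y is the direction in which the jaws open and shut (so a half turn about z gives the same grasp; the last joint's range is limited). The gripper opens to 88 mm and grips with 3 to 60 N. Pads are 20 mm wide; open, the fingers measure 115 mm over their backs; the gripper's body (75 mm by 178 mm) begins 61 mm behind the grasp point.
Start: joints at [-1.23, 0.411, -0.013, 1.596, 0.006, 1.134, -0.082], TCP at [248.452, 573.498, 222.653] pointing down, gripper open.
Joint ranges: [-2.95, 2.95], [-0.29, 1.99], [-1.47, 1.44], [0.14, 2.54], [-1.03, 4.17], [0.13, 1.85], [-2.86, 2.86]. Speed limits (rad/s): [2.39, 2.39, 3.01, 3.01, 3.14, 3.14, 3.14].

### API

Orientations are given as a unit quaternion [x, y, z, w].
In Python, from cell import r, capture, outline_of, landmark_of gives the robot as it stands.
- The arm moves only by the tool servo_tool, never from a script. Its argument "deltas" is one flat list of numbers, 7 for each row, row after row: the opening in per cent of the stroke, from 0 (shut) to 100 (fully open), then the shift along the tool's x, y, z in cm, then the turn, a rotation vector about the tool's x, y, z in rad. In form: [hand, dx, dy, dz, wx, wy, wz, hand, dx, dy, dz, wx, wy, wz, ...]. A call has 1 to 12 rows; each row shifts and turns the pose as measured when the row begins, along the tool's axes as they then stand; what a row does not reach is not made up. A row lasts 1/8 s, in which the tool goes at most 62.5 mm and 10.7 degrees, less where a joint would pass 70% of its speed; a pose out of reach is approached as far as the arm can. A call is refused whole if a number of a shift passes 6.25 or a number of a turn 0.188, either way. A call with a gripper value outside its range is refused whole. The fingers move at their own pace and stop on an object; "squeeze" is the grip in N (left out, the last holds). Time passes only in rows, so rows that do not move let the fingers close. It gives the time, the measured TCP pose, the force and the opening at its end, in the units of the state.
- r.get_obs(): the state, without advancing time (a new reading comes with each control period).
- capture(name): name is "scene" or "side" or "wrist"; returns a dict with "frame" (480x640x3 uint8, red, green, blue), "depth" (480x640 float32, mm along the optical axis (not along the pixel's ray), 0 where there is no reading), "fov_y" (degrees; the focal length in pixels is half the picture's height over the tangent of half this angle, whatever the lens; pixels are square), "cx", "cy" (the principal point, pixels), "T" (4x4, takes a point from camera to world coordinates); the wrist camera has in their place "tool_from_camera" (4x4, takes a point from camera to tool coordinates, whose origin is the TCP and whose axes are the flange's). Camera axes: x right, y up, looking along -z (the intrinsics and any distortion apply to the point x, -y, -z); pixel columns grow to the right and rows downward; lengths in mm; the calibration is good to about 2 mm. A picture is of the moment at which its call begins: read the wrist's pose just before it.
- r.hand_in(): hands the job in, once; it reports no verdict.
Trained networks look in a picture, given as the dict that the camera call returned (one of the last four; its "shot" number tells which), for a name from the list of things; names that differ only in an ending like _2 or _b are one class to them, and where a whole thing is asked for, a point or a joint stands for the part that bears it (a point fixed in the world has none). Each returns a list of dicts, best first, with "score" (0 to 1); they miss things now and then, are a little off and sometimes report something else, mostly with a low value. They report only what shows in the picture. A call takes as long as a camera call.
- outline_of(picture, thing): "mask" (480x640 bool, what is visible of it) and "at" ([column, row] in pixels, amid what is visible of it).
- landmark_of(picture, thing): "at" ([column, row] in pixels: a listed point, or the origin of a listed thing).
The state is a dict: "clock": time; "joint_pos": joint angles; "dq": joint speeds; "tau": joint torques, N m; "tool_pos": TCP position; "ee_rot": TCP orientation; "contact_force": force on the tool from outside, world axes, zero at the start; "wrist_torque": the same for the moment, N m; "finger_gap": opening from 0.0 (shut) to 1.0 (fully open).
Only numpy, scipy, OpenCV 4.12 (cv2) and the standard library are available. Lean on these libraries where they do the work, as an engineer would, in place of code of your own. Each camera call takes 0.05 s, during which the arm holds its last target.

## Working session

There is one attempt and no reset: what is moved stays moved. The work goes in short steps, Python scripts to look and compute and a tool call to move; the robot and the scene stay as the last step left them, time stands still between calls to the robot, and variables do not carry over. Pictures are saved under pics/ and viewed, and the job is handed in when it is done.

Besides the shell and the picture viewer there is one more tool, called after "Emit:" in YAML: its name, and indented under it one key for each argument. servo_tool: Moves the arm, as the interface text tells. Its arguments: {"type":"object","properties":{"deltas":{"type":"array"},"squeeze":{"type":"number"}},"required":["deltas"]}

```bash
ls; mkdir -p pics
cat > h.py <<'E'
import numpy as np,cv2
from cell import r,capture,outline_of,landmark_of
from scipy.spatial.transform import Rotation as R
def K(p):
    f=240/np.tan(np.radians(p['fov_y'])/2); return f,p['cx'],p['cy']
def Tw(p,obs=None):
    if 'T' in p: return np.array(p['T'])
    o=obs or r.get_obs(); T=np.eye(4);T[:3,:3]=R.from_quat(o['ee_rot']).as_matrix();T[:3,3]=o['tool_pos']
    return T@np.array(p['tool_from_camera'])
def cloud(p,T):
    f,cx,cy=K(p); v,u=np.mgrid[:480,:640]; d=p['depth']
    c=np.stack([(u-cx)/f*d,-(v-cy)/f*d,-d],-1)
    return c@T[:3,:3].T+T[:3,3]
def ray_z(p,T,at,z):
    f,cx,cy=K(p); d=T[:3,:3]@np.array([(at[0]-cx)/f,-(at[1]-cy)/f,-1]); return T[:3,3]+d*(z-T[2,3])/d[2]
def save(p,n): cv2.imwrite('pics/'+n+'.png',p['frame'][:,:,::-1])
E
python3 - <<'E'
from h import *
print(r.get_obs(), r.hold_point_z)
for n in ['scene','side','wrist']:
    p=capture(n); save(p,n+'0'); T=Tw(p); print(n,[k for k in p],p['fov_y'],p['cx'],p['cy'],T.round(3).tolist())
    if n=='wrist': print(p['tool_from_camera'])
    C=cloud(p,T)
    for t in ['key_bow','mug_center','stand_center','light_center','coaster','pad','puck','tray','dish','cubby']:
        o=outline_of(p,t); l=landmark_of(p,t)
        s=t
        if o: 
            m=o[0]['mask']&(p['depth']>0); q=C[m]; s+=' O %.2f %s n%d med %s max %s'%(o[0]['score'],np.round(o[0]['at']),m.sum(),np.median(q,0).round() if len(q) else '',np.percentile(q,98,axis=0).round() if len(q) else '')
        if l: s+=' L %.2f %s'%(l[0]['score'],np.round(l[0]['at'],1))
        print(s)
E
```

```text
pics
{'clock': 0.0, 'joint_pos': array([-1.23018837,  0.4119232 , -0.01269262,  1.59704827,  0.00558656,
        1.13430014, -0.08220996]), 'dq': array([-4.49406341e-06,  1.55094263e-03, -4.71140387e-06, -7.69166445e-04,
        1.24082097e-03,  7.18853957e-06, -1.59244950e-03]), 'tau': array([-1.94727136e-06, -5.87934959e+01,  6.41688779e-01, -2.91065007e+01,
       -5.38208010e-02,  1.85397867e-02,  1.62956762e-04]), 'tool_pos': array([248.2892595 , 573.00586435, 221.79293568]), 'ee_rot': array([ 2.02987810e-01,  9.79180920e-01, -8.14164495e-04, -1.11474254e-04]), 'contact_force': array([-0.70642869, -0.29128349, -0.64888281]), 'wrist_torque': array([0.0480404 , 0.02894228, 0.04545836]), 'finger_gap': 1.0002279704106665} 18.700000000000003
scene ['frame', 'depth', 'fov_y', 'cx', 'cy', 'T', 'shot'] 48.26376889668379 316.32679288681004 238.5293802704062 [[-0.81, -0.425, 0.403, 947.247], [0.586, -0.609, 0.534, 505.979], [0.018, 0.669, 0.743, 791.289], [0.0, 0.0, 0.0, 1.0]]
key_bow O 0.70 [283. 284.] n289 med [638.   5.  20.] max [675.  13.  25.] L 0.77 [287.1 278.4]
mug_center O 0.73 
[... 2001 characters left out ...]
9679103419 [[0.397, -0.884, -0.249, 181.139], [0.918, 0.382, 0.108, 603.536], [-0.0, -0.271, 0.963, 384.447], [0.0, 0.0, 0.0, 1.0]]
[[ 1.01866712e-03  9.62549521e-01  2.71104005e-01  7.37334838e+01]
 [ 9.99999418e-01 -1.07664347e-03  6.51267674e-05  7.92115405e-01]
 [ 3.54570095e-04  2.71103781e-01 -9.62550058e-01 -1.61782178e+02]
 [ 0.00000000e+00  0.00000000e+00  0.00000000e+00  1.00000000e+00]]
key_bow
mug_center
stand_center
light_center O 0.56 [229. 416.] n2617 med [467. 344.   6.] max [507. 398.  18.]
coaster
pad
puck
tray
dish O 0.79 [228. 417.] n2793 med [467. 347.   6.] max [508. 400.  19.] L 0.85 [224.4 443.4]
cubby O 0.47 [230. 419.] n2671 med [468. 346.   6.] max [508. 399.  19.]
```

View pics/scene0.png

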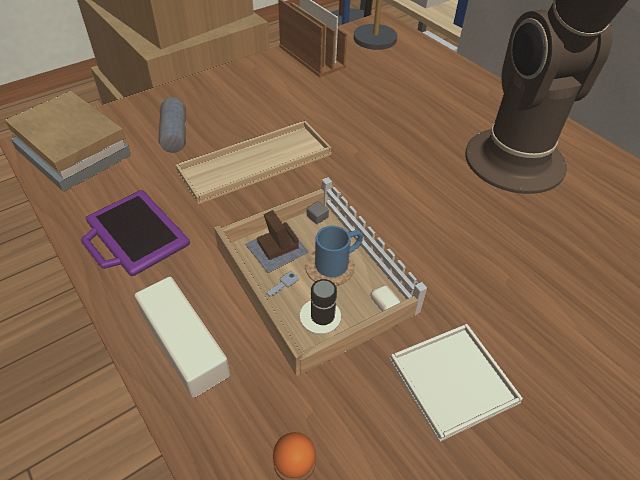

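View pics/side0.png

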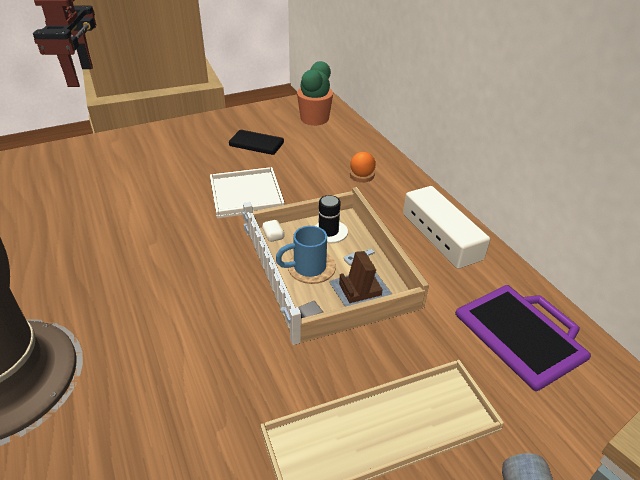

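```bash
cat > m.py <<'E'
from h import *
Z=dict(key_bow=17,mug_center=54,stand_center=53,light_center=54,coaster=12,pad=12,puck=12,tray=0,dish=0,cubby=0)
for n in ['scene','side']:
    p=capture(n); T=Tw(p); C=cloud(p,T)
    for t in Z:
        l=landmark_of(p,t)
        if l: print(n,t,l[0]['score'].__round__(2),ray_z(p,T,l[0]['at'],Z[t]).round(1)[:2])
    C=C[p['depth']>0]
    np.save(n+'.npy',C)
E
python3 m.py
python3 - <<'E'
import numpy as np,cv2
A=np.concatenate([np.load('scene.npy'),np.load('side.npy')])
def band(z0,z1,x0,x1,y0,y1):
    m=(A[:,2]>z0)&(A[:,2]<z1)&(A[:,0]>x0)&(A[:,0]<x1)&(A[:,1]>y0)&(A[:,1]<y1);return A[m]
q=band(10,24,300,720,-420,-240);print('tray',cv2.minAreaRect(q[:,:2].astype(np.float32)),np.percentile(q,[1,99],axis=0))
q=band(12,20,420,640,220,420);print('dish',cv2.minAreaRect(q[:,:2].astype(np.float32)))
q=band(40,80,420,740,-200,220);print('cubby all',cv2.minAreaRect(q[:,:2].astype(np.float32)))
# topdown height map
s=2; x0,y0=420,-420
H=np.zeros((420,180*1+0),float)
H=np.zeros((430,170),float)
m=(A[:,0]>420)&(A[:,0]<760)&(A[:,1]>-420)&(A[:,1]<430)&(A[:,2]<110)
for x,y,z in A[m]:
    i=int((y+420)/2);j=int((x-420)/2); i=min(i,429);j=min(j,169)
    H[i,j]=max(H[i,j],z)
cv2.imwrite('pics/hm.png',cv2.resize((H[90:330]*2.4).clip(0,255).astype(np.uint8),None,fx=2.5,fy=2.5,interpolation=0))
E
```

```text
scene key_bow 0.88 [631.6  -0.9]
scene mug_center 0.82 [543.3  17. ]
scene stand_center 0.59 [595.7 -87.2]
scene light_center 0.75 [621.  104.5]
scene coaster 0.61 [544.2  16.9]
scene pad 0.97 [599.1 -75. ]
scene puck 0.57 [630.2 102.3]
scene tray 0.62 [ 497.9 -337.4]
scene dish 0.62 [519. 308.]
scene cubby 0.44 [ 570.8 -132.7]
side key_bow 0.6 [558.2  57.9]
side mug_center 0.96 [541.   27.2]
side stand_center 0.82 [597.7 -77.6]
side light_center 0.59 [619.2  98.1]
side coaster 0.64 [544.9  19. ]
side pad 0.86 [606.3 -85.1]
side puck 0.49 [632.3  99.4]
side tray 0.64 [ 502.7 -328.1]
side dish 0.68 [617.   3.]
side cubby 0.81 [613.5   9.1]
tray ((496.5567626953125, -329.36676025390625), (127.78584289550781, 332.3406066894531), 85.15408325195312) [[ 332.37713795 -403.66348093   10.16766794]
 [ 661.72471596 -259.10908464   23.70523855]]
dish ((518.6829833984375, 311.47869873046875), (158.13943481445312, 151.97381591796875), 78.67224884033203)
cubby all ((577.69140625, 14.15594482421875), (327.40252685546875, 259.6511535644531), 84.48870849609375)
```

View pics/hm.png

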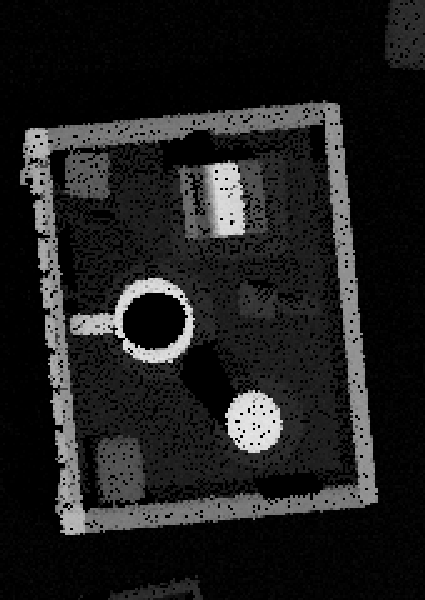

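```bash
cat > fit.py <<'E'
import numpy as np,cv2
from scipy.optimize import least_squares
S={n:np.load(n+'.npy') for n in['scene','side']}
S['both']=np.concatenate([S['scene'],S['side']])
def band(A,z0,z1,x0,x1,y0,y1):
    m=(A[:,2]>z0)&(A[:,2]<z1)&(A[:,0]>x0)&(A[:,0]<x1)&(A[:,1]>y0)&(A[:,1]<y1);return A[m]
def circ(q,rad):
    g=q[:,:2].mean(0)
    f=least_squares(lambda c:np.maximum(np.hypot(*(q[:,:2]-c).T)-rad,0),g,loss='soft_l1');return f.x
def rect(q): 
    (c,s,a)=cv2.minAreaRect(q[:,:2].astype(np.float32));return np.round(c,1),np.round(s,1),round(a,1)
for n,A in S.items():
    print(n)
    q=band(A,84,100,505,580,-20,60); print(' mug top',np.median(q[:,2]),circ(q,31))
    t=np.median(q[:,:2],0); 
    q=band(A,35,84,460,510,-20,60); print(' handle', np.median(q,0), len(q))
    q=band(A,84,100,580,660,70,125); print(' light top',np.median(q[:,2]),circ(q,21.5),rect(q))
    q=band(A,70,100,560,640,-140,-30); print(' slab top',rect(q),np.median(q,0))
    q=band(A,28,37,555,640,-140,-30); print(' foot',rect(q))
    q=band(A,17.5,24,600,690,-20,30); print(' key',rect(q),len(q))
    # walls
    C=np.array([580.,15.]);
    for nm,b in dict(back=(56,66,660,740,-150,170),right=(46,54,480,680,-175,-125),left=(46,54,500,700,140,190)).items():
        q=band(A,*b); a=0 if nm!='back' else 1
        k=np.polyfit(q[:,a],q[:,1-a],1)
        for _ in range(3):
            rr=q[:,1-a]-np.polyval(k,q[:,a]); q=q[abs(rr)<8]; k=np.polyfit(q[:,a],q[:,1-a],1)
        rr=q[:,1-a]-np.polyval(k,q[:,a])
        print(' ',nm,k.round(4),np.percentile(rr,[2,98]).round(1),len(q),np.median(q,0).round(1))
    q=band(A,12,24,325,670,-410,-250); print(' tray',rect(q))
E
python3 fit.py
```

```text
scene
 mug top 90.00811081189863 [542.90931155  18.71834187]
 handle [469.19884108  24.30928275  59.74586384] 463
 light top 92.60807375990692 [623.00125011  99.56407333] (array([623.5,  99.6]), array([41.9, 42.1]), 76.8)
 slab top (array([602.7, -79.2]), array([54.2, 21.9]), 87.4) [604.89680977 -72.36003276  88.10017429]
 foot (array([601.6, -95. ]), array([85.9, 84.4]), 84.8)
 key (array([643.6,   2.5]), array([63.4, 23.9]), 1.9) 219
  back [9.480000e-02 6.998922e+02] [-6.3  5.5] 1130 [702.6  30.2  60.4]
  right [ -0.0937 -83.1804] [-6.9  5.9] 507 [ 589.  -138.3   50. ]
  left [-9.540000e-02  2.266292e+02] [-6.8  5.5] 878 [607.6 169.   50.4]
 tray (array([ 496.1, -329. ]), array([127.1, 331.4]), 85.2)
side
 mug top 88.95682486629562 [543.11616851  14.4296532 ]
 handle [478.15232687  16.56285767  59.50649363] 387
 light top 90.67813829126908 [622.78289361  96.01037869] (array([623.2,  95.7]), array([44.9, 41.4]), 57.1)
 slab top (array([601.8, -82.2]), array([53.6, 23.6]), 83.2) [597.72200177 -87.79026906  86.13199051]
 foot (array([598.6, -82.4]), array([55.8, 64.8]), 83.8)
 key (a
[... 336 characters left out ...]
p 89.44220790452516 [543.01316345  16.69062   ]
 handle [470.88074831  21.11381982  59.62555012] 850
 light top 91.90724975578576 [623.07682786  97.8662268 ] (array([623.4,  97.3]), array([47.2, 42.4]), 80.2)
 slab top (array([602.2, -80.4]), array([57.3, 23.8]), 84.2) [601.21256683 -81.3497139   87.06151109]
 foot (array([601.6, -95. ]), array([85.9, 84.4]), 84.8)
 key (array([642.4,   4.8]), array([66.4, 26.2]), 12.2) 295
  back [9.510000e-02 6.996148e+02] [-6.1  5.9] 1815 [700.8  12.1  59.9]
  right [ -0.091 -87.962] [-7.1  7.6] 1158 [ 580.4 -140.7   49.3]
  left [-9.020000e-02  2.225893e+02] [-7.2  6.5] 1142 [599.2 168.4  50.1]
 tray (array([ 496.6, -329.4]), array([127.8, 332.3]), 85.2)
```

```bash
cat > go.py <<'E'
# usage: go.py x y z [yawdeg of tool y axis]
from h import *; import sys
a=list(map(float,sys.argv[1:])); o=r.get_obs(); M=R.from_quat(o['ee_rot']).as_matrix()
d=M.T@(np.array(a[:3])-o['tool_pos'])/10
yaw=np.radians(a[3] if len(a)>3 else 84.6)
y=np.array([np.cos(yaw),np.sin(yaw),0]);z=np.array([0,0,-1.]);D=np.stack([np.cross(y,z),y,z],1)
w=R.from_matrix(M.T@D).as_rotvec()
n=max(np.abs(d).max()/6.0,np.linalg.norm(d)/6.2,np.abs(w).max()/.18)
print('delta cm',d.round(2),'rot',w.round(3),'rows',round(n,2),'| clock',o['clock'],'pos',o['tool_pos'].round(1),'gap',round(o['finger_gap'],3),'F',o['contact_force'].round(1),'j7',o['joint_pos'][6].round(2))
E
python3 go.py 560 5 260
```

```text
delta cm [-51.19 -39.78  -3.74] rot [ 0.    -0.    -0.315] rows 10.47 | clock 4.25 pos [248.5 573.5 222.7] gap 1.001 F [ 0.6  0.3 -0.3] j7 -0.08
```

Emit:
servo_tool:
  deltas: [100,0,0,-1,0,0,-0.157,100,0,0,-1,0,0,-0.157,100,-3.4,-5.0,-0.2,0,0,0,100,-3.4,-5.0,-0.2,0,0,0,100,-3.4,-5.0,-0.2,0,0,0,100,-3.4,-5.0,-0.2,0,0,0,100,-3.4,-5.0,-0.2,0,0,0,100,-3.4,-5.0,-0.2,0,0,0,100,-3.4,-5.0,-0.2,0,0,0,100,-3.4,-5.0,-0.2,0,0,0,100,-3.4,-5.0,-0.2,0,0,0,100,-3.4,-5.0,-0.2,0,0,0]
  squeeze: 25

```text
clock: 5.75
tool_pos: [553.2, 36.4, 264.4]
ee_rot: [0.037, 0.999, 0.002, 0.002]
contact_force: [1.1, 0.8, -0.6]
finger_gap: 1.002
```

```bash
python3 go.py 560 5 260
```

```text
delta cm [-0.91 -3.08  0.43] rot [0.005 0.004 0.02 ] rows 0.52 | clock 5.75 pos [553.2  36.4 264.4] gap 1.002 F [ 1.1  0.8 -0.6] j7 1.42
```

Emit:
servo_tool:
  deltas: [100,-0.8,-3.0,0.4,0,0,0.02,100,0,0,0,0,0,0,100,0,0,0,0,0,0]

```text
clock: 6.12
tool_pos: [560.5, 0.2, 260.5]
ee_rot: [0.051, 0.999, 0.002, 0.003]
contact_force: [0.1, 0.7, -0.1]
finger_gap: 1.001
```

```bash
python3 go.py 560 5 260
python3 - <<'E'
from h import *
o=r.get_obs(); p=capture('wrist'); T=Tw(p,o); save(p,'w1'); C=cloud(p,T)[p['depth']>0]; np.save('wrist.npy',C)
Z=dict(key_bow=17,mug_center=54,stand_center=53,light_center=54,coaster=12,pad=12,puck=12,cubby=0)
for t in Z:
    l=landmark_of(p,t)
    if l: print(t,round(l[0]['score'],2),ray_z(p,T,l[0]['at'],Z[t]).round(1)[:2])
E
sed -i "s/S\['both'\]=.*/S={'w':np.load('wrist.npy')}/" fit.py; python3 fit.py
```

```text
delta cm [0.1  0.47 0.05] rot [ 0.004  0.005 -0.008] rows 0.08 | clock 6.125 pos [5.605e+02 2.000e-01 2.605e+02] gap 1.001 F [ 0.1  0.7 -0.1] j7 1.47
key_bow 0.73 [625.4   1. ]
mug_center 0.65 [548.4  12.8]
stand_center 0.61 [597.1 -77.4]
coaster 0.21 [522.7 298.3]
puck 0.73 [624.7  94.3]
cubby 0.72 [620.8   6.2]
w
 mug top 90.47141626497108 [543.47628526  16.55040442]
 handle [468.51126866  20.42006273  60.35229106] 1224
 light top 91.63670246043932 [623.52028119  97.81389683] (array([621. ,  97.7]), array([36.6, 42.1]), 0.6)
 slab top (array([603., -80.]), array([52. , 23.1]), 84.1) [599.41113322 -78.51433303  87.66136003]
 foot (array([597.7, -94.6]), array([82.8, 77.2]), 84.6)
 key (array([643.5,   1.8]), array([62.5, 23.9]), 6.7) 429
  back [9.390000e-02 6.998276e+02] [-5.2  6.5] 1714 [698.5 -13.   59.5]
  right [ -0.0958 -83.6955] [-6.1  5.4] 1459 [ 552.5 -136.7   49.6]
  left [-9.33000e-02  2.22335e+02] [-5.3  6.2] 1826 [588.6 167.2  49.5]
 tray (array([ 497.7, -330.4]), array([122.3, 330.1]), 85.2)
```

View pics/w1.png

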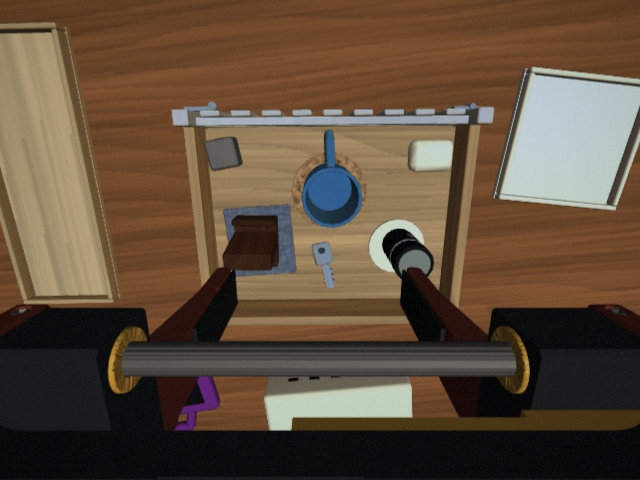

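```bash
python3 go.py 599.2 -79.7 150
```

```text
delta cm [-4.6  -7.55 11.05] rot [ 0.003  0.005 -0.008] rows 2.28 | clock 6.575 pos [ 5.605e+02 -2.000e-01  2.605e+02] gap 1.0 F [ 0.2  0.2 -0.2] j7 1.47
```

Emit:
servo_tool:
  deltas: [76,-1.6,-2.5,3.6,0,0,0,76,-1.6,-2.5,3.6,0,0,0,76,-1.5,-2.5,3.6,0,0,0,76,0,0,0,0,0,0]

```text
clock: 7.08
tool_pos: [602.8, -79.2, 150.7]
ee_rot: [0.049, 0.999, 0.002, 0.004]
contact_force: [-0.6, -0.6, -0.4]
finger_gap: 0.762
```

```bash
python3 go.py 599.2 -79.7 52
```

```text
delta cm [ 0.43 -0.14  9.87] rot [ 0.005  0.008 -0.004] rows 1.64 | clock 7.075 pos [602.8 -79.2 150.7] gap 0.762 F [-0.6 -0.6 -0.4] j7 1.67
```

Emit:
servo_tool:
  deltas: [76,0.2,-0.1,3.2,0.005,0.008,-0.004,76,0.1,0,3.2,0,0,0,76,0.1,0,3.2,0,0,0,76,0,0,0.2,0,0,0,76,0,0,0,0,0,0]

```text
clock: 7.7
tool_pos: [602.9, -74.9, 56.6]
ee_rot: [0.045, 0.999, 0.001, 0.004]
contact_force: [-0.2, -0.2, 0.8]
finger_gap: 0.76
```

```bash
python3 go.py 599.2 -79.7 52
```

```text
delta cm [ 0.33 -0.52  0.46] rot [0.003 0.008 0.004] rows 0.12 | clock 7.7 pos [602.9 -74.9  56.6] gap 0.76 F [-0.2 -0.2  0.8] j7 1.7
```

Emit:
servo_tool:
  deltas: [76,0.33,-0.5,0.4,0,0.005,0,76,0,0,0,0,0,0]

```text
clock: 7.95
tool_pos: [600.6, -79.6, 55.2]
ee_rot: [0.045, 0.999, 0.002, 0.003]
contact_force: [0.0, -0.5, -0.9]
finger_gap: 0.761
```

```bash
python3 go.py 599.2 -79.7 52
```

```text
delta cm [ 0.14 -0.02  0.32] rot [0.004 0.006 0.004] rows 0.06 | clock 7.95 pos [600.6 -79.6  55.2] gap 0.761 F [ 0.  -0.5 -0.9] j7 1.71
```

Emit:
servo_tool:
  deltas: [76,0.2,0,0.5,0,0.006,0,40,0,0,0,0,0,0,40,0,0,0,0,0,0,40,0,0,0,0,0,0,40,0,0,0,0,0,0]
  squeeze: 25

```text
clock: 8.57
tool_pos: [599.2, -79.7, 51.0]
ee_rot: [0.045, 0.999, 0.002, 0.001]
contact_force: [0.1, -0.1, 0.5]
finger_gap: 0.595
```

```bash
python3 go.py 599.2 -79.7 170
```

```text
delta cm [ -0.02   0.04 -11.9 ] rot [0.004 0.002 0.004] rows 1.98 | clock 8.575 pos [599.2 -79.7  51. ] gap 0.595 F [ 0.1 -0.1  0.5] j7 1.72
```

Emit:
servo_tool:
  deltas: [40,0,0,-2.5,0,0,0,40,0,0,-4,0,0,0,40,0,0,-4,0,0,0,40,0.5,-2,-1,0,0,0,40,1.1,-4,0,0,0,0,40,1.1,-4.0,0,0,0,0,40,1.1,-4,0,0,0,0,40,1.1,-4,0,0,0,0,40,1.1,-4,0,0,0,0,40,0.5,-2,0,0,0,0,40,0,0,0,0,0,0]

```text
clock: 9.95
tool_pos: [497.0, -326.4, 156.6]
ee_rot: [0.047, 0.999, 0.002, -0.009]
contact_force: [0.5, -0.6, -1.6]
finger_gap: 0.589
```

```bash
python3 go.py 505 -331 60
```

```text
delta cm [-1.01 -0.41  9.65] rot [ 0.003 -0.018 -0.001] rows 1.61 | clock 9.95 pos [ 497.  -326.4  156.6] gap 0.589 F [ 0.5 -0.6 -1.6] j7 2.14
```

Emit:
servo_tool:
  deltas: [40,-0.4,-0.2,3,0,-0.018,0,40,-0.4,-0.2,3,0,0,0,40,-0.1,0,3,0,0,0,40,0,0,0,0,0,0,40,0,0,0,0,0,0]

```text
clock: 10.58
tool_pos: [504.3, -327.0, 61.8]
ee_rot: [0.046, 0.999, 0.003, -0.001]
contact_force: [0.4, 0.0, -1.5]
finger_gap: 0.594
```

```bash
python3 go.py 505 -331 40
```

```text
delta cm [-0.11 -0.41  2.18] rot [ 0.006 -0.003  0.002] rows 0.36 | clock 10.575 pos [ 504.3 -327.    61.8] gap 0.594 F [ 0.4  0.  -1.5] j7 2.19
```

Emit:
servo_tool:
  deltas: [40,0,-0.3,0.9,0,0,0,40,0,-0.1,0.8,0,0,0,40,0,0,0.3,0,0,0,40,0,0,0,0,0,0]

```text
clock: 11.08
tool_pos: [505.3, -331.5, 43.0]
ee_rot: [0.046, 0.999, 0.003, 0.001]
contact_force: [0.2, -0.0, -2.0]
finger_gap: 0.593
```

```bash
python3 go.py 505 -331 40
```

```text
delta cm [0.04 0.05 0.3 ] rot [0.005 0.001 0.002] rows 0.05 | clock 11.075 pos [ 505.3 -331.5   43. ] gap 0.593 F [ 0.2 -0.  -2. ] j7 2.21
```

Emit:
servo_tool:
  deltas: [40,0,0,0.25,0,0,0,40,0,0,0.1,0,0,0,40,0,0,0,0,0,0]

```text
clock: 11.45
tool_pos: [505.5, -331.6, 40.1]
ee_rot: [0.046, 0.999, 0.003, 0.001]
contact_force: [0.1, -0.1, -2.5]
finger_gap: 0.594
```

```bash
python3 go.py 505 -331 40
```

```text
delta cm [0.05 0.06 0.01] rot [0.005 0.002 0.002] rows 0.03 | clock 11.45 pos [ 505.5 -331.6   40.1] gap 0.594 F [ 0.1 -0.1 -2.5] j7 2.21
```

Emit:
servo_tool:
  deltas: [40,0,0,0.1,0,0,0,40,0,0,0.05,0,0,0,65,0,0,0,0,0,0,76,0,0,0,0,0,0,76,0,0,0,0,0,0]

```text
clock: 12.08
tool_pos: [506.3, -332.1, 40.2]
ee_rot: [0.046, 0.999, 0.002, 0.002]
contact_force: [-0.0, -0.5, -0.2]
finger_gap: 0.757
```

```bash
python3 go.py 543.4 16.6 160
```

```text
delta cm [ -0.53  35.12 -11.81] rot [0.005 0.004 0.002] rows 5.98 | clock 12.075 pos [ 506.3 -332.1   40.2] gap 0.757 F [-0.  -0.5 -0.2] j7 2.21
```

Emit:
servo_tool:
  deltas: [76,0,0,-4,0,0,0,76,0,0,-4,0,0,0,96,0,0,-4,0,0,0,96,-0.1,5.9,0,0,0,0,96,-0.1,5.9,0,0,0,0,96,-0.1,5.9,0,0,0,0,96,-0.1,5.9,0,0,0,0,96,-0.1,5.9,0,0,0,0,96,-0.1,4.5,0,0,0,0,96,0,1,0,0,0,0,96,0,0,0,0,0,0]

```text
clock: 13.45
tool_pos: [546.7, 24.0, 165.4]
ee_rot: [0.047, 0.999, 0.002, 0.004]
contact_force: [0.8, -0.5, -0.6]
finger_gap: 0.963
```

```bash
python3 go.py 543.4 16.6 52
python3 - <<'E'
from h import *
o=r.get_obs(); p=capture('wrist'); T=Tw(p,o); save(p,'w2'); C=cloud(p,T)[p['depth']>0]; np.save('wrist.npy',C)
E
python3 fit.py | grep -E 'mug|light|key'
```

```text
delta cm [ 0.35 -0.81 11.33] rot [ 0.004  0.008 -0.001] rows 1.89 | clock 13.45 pos [546.7  24.  165.4] gap 0.963 F [ 0.8 -0.5 -0.6] j7 1.45
 mug top 90.3741202291464 [543.69855362  16.74892762]
 light top 91.54600674033998 [623.75771429  83.60210515] (array([625.4,  83. ]), array([31.8, 14. ]), 22.0)
 key (array([644.,   2.]), array([63.8, 23.7]), 7.2) 638
  return _methods._mean(a, axis=axis, dtype=dtype,
  ret = um.true_divide(
```

View pics/w2.png

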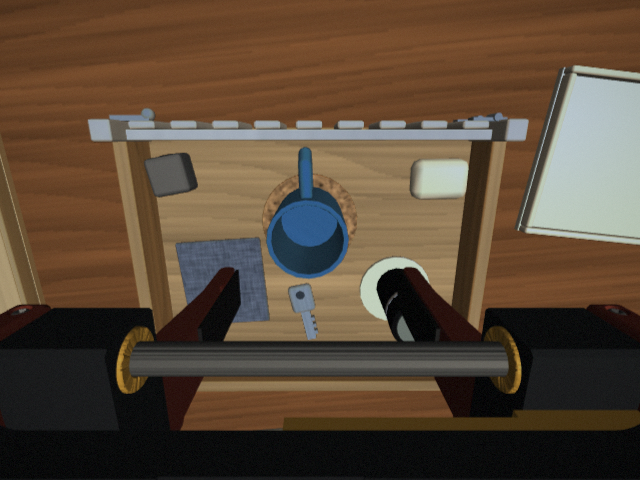

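```bash
cat > rests.py <<'E'
from h import *
o=r.get_obs(); p=capture('wrist'); T=Tw(p,o)
f,cx,cy=K(p)
for t in ['pad','puck','coaster']:
    q=outline_of(p,t)
    if not q: print(t,'none');continue
    m=q[0]['mask']; v,u=np.nonzero(m)
    P=np.array([ray_z(p,T,(a,b),17) for a,b in zip(u,v)])[:,:2].astype(np.float32)
    print(t,round(q[0]['score'],2),len(P),cv2.minAreaRect(P),cv2.minEnclosingCircle(P))
E
python3 rests.py
```

```text
pad 0.69 4614 ((602.9761962890625, -76.7247314453125), (83.98885345458984, 91.58061981201172), 88.6114730834961) ((602.987548828125, -77.38511657714844), 59.71614456176758)
puck 0.87 1355 ((620.3031616210938, 89.58261108398438), (53.07793045043945, 71.28579711914062), 42.46232986450195) ((626.3697509765625, 94.94424438476562), 35.83680725097656)
coaster 0.8 1617 ((532.6414184570312, 19.98211669921875), (90.23162078857422, 60.55611801147461), 76.72386932373047) ((547.0308837890625, 16.591995239257812), 45.62217712402344)
```

Emit:
servo_tool:
  deltas: [96,0.2,-0.5,3,0.004,0.008,0,96,0.1,-0.4,3,0,0,0,96,0.1,-0.2,3,0,0,0,96,0,0,1,0,0,0,96,0,0,0,0,0,0]

```text
clock: 14.32
tool_pos: [543.2, 5.6, 64.5]
ee_rot: [0.054, 0.999, -0.001, 0.002]
contact_force: [-0.5, -0.5, 0.3]
finger_gap: 0.959
```

```bash
python3 go.py 543.6 16.7 52
```

```text
delta cm [0.08 1.11 1.25] rot [-0.001  0.003 -0.013] rows 0.27 | clock 14.325 pos [543.2   5.6  64.5] gap 0.959 F [-0.5 -0.5  0.3] j7 1.52
```

Emit:
servo_tool:
  deltas: [96,0,1.1,0,0,0.003,-0.013,96,0,0,0.6,0,0,0,96,0,0,0,0,0,0]

```text
clock: 14.7
tool_pos: [546.3, 17.8, 60.6]
ee_rot: [0.046, 0.999, 0.0, 0.002]
contact_force: [0.1, 0.4, -0.3]
finger_gap: 0.963
```

```bash
python3 go.py 543.6 16.7 52
```

```text
delta cm [ 0.26 -0.14  0.86] rot [0.    0.004 0.001] rows 0.15 | clock 14.7 pos [546.3  17.8  60.6] gap 0.963 F [ 0.1  0.4 -0.3] j7 1.51
```

Emit:
servo_tool:
  deltas: [96,0.2,-0.1,0.6,0,0.004,0,96,0.1,0,0.2,0,0,0,96,0,0,0,0,0,0]

```text
clock: 15.08
tool_pos: [543.2, 17.1, 52.4]
ee_rot: [0.046, 0.999, 0.0, 0.0]
contact_force: [0.1, 0.7, 0.1]
finger_gap: 0.96
```

```bash
python3 go.py 543.6 16.7 52
python3 - <<'E'
from h import *
p=capture('wrist'); save(p,'w3')
E
```

```text
delta cm [-0.05 -0.03  0.04] rot [0.    0.    0.001] rows 0.01 | clock 15.075 pos [543.2  17.1  52.4] gap 0.96 F [0.1 0.7 0.1] j7 1.51
```

View pics/w3.png

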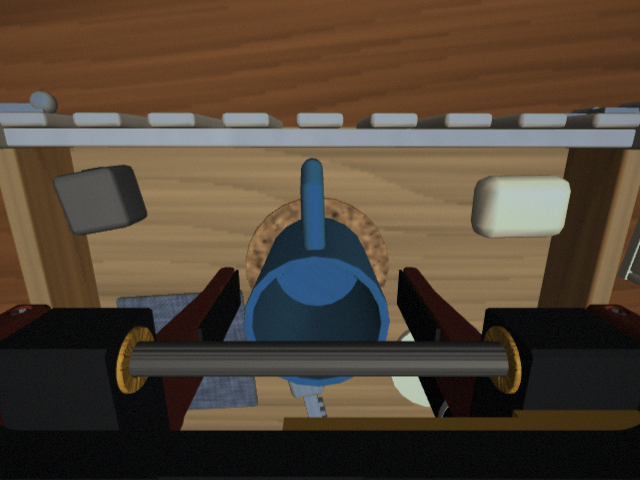

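Emit:
servo_tool:
  deltas: [50,0,0,0,0,0,0,50,0,0,0,0,0,0,50,0,0,0,0,0,0,50,0,0,0,0,0,0,50,0,0,-3,0,0,0,50,0,0,-4,0,0,0,50,0,0,-4,0,0,0,50,0,0,0,0,0,0]

```text
clock: 16.12
tool_pos: [541.7, 16.8, 163.8]
ee_rot: [0.047, 0.999, -0.0, -0.002]
contact_force: [0.4, -0.4, -3.9]
finger_gap: 0.692
```

Emit:
servo_tool:
  deltas: [50,0.6,-2.5,0,0,0,0,50,1.3,-5,0,0,0,0,50,1.3,-5,0,0,0,0,50,1.3,-5,0,0,0,0,50,1.3,-5,0,0,0,0,50,1.3,-5,0,0,0,0,50,1.3,-5,0,0,0,0,50,0.5,-2,0,0,0,0,50,0,0,0,0,0,0]

```text
clock: 17.25
tool_pos: [411.3, -324.3, 151.5]
ee_rot: [0.044, 0.999, 0.001, -0.011]
contact_force: [0.2, -0.3, -1.9]
finger_gap: 0.695
```

```bash
python3 go.py 417.3 -323.5 60
```

```text
delta cm [-0.78  0.12  9.14] rot [ 0.002 -0.021  0.006] rows 1.52 | clock 17.25 pos [ 411.3 -324.3  151.5] gap 0.695 F [ 0.2 -0.3 -1.9] j7 2.22
```

Emit:
servo_tool:
  deltas: [50,-0.4,0,3,0,-0.02,0,50,-0.4,-0.1,3,0,0,0,50,0,0,3,0,0,0,50,0,0,0.2,0,0,0,50,0,0,0,0,0,0]

```text
clock: 17.88
tool_pos: [420.3, -318.1, 54.2]
ee_rot: [0.041, 0.999, 0.003, -0.002]
contact_force: [0.1, -0.6, -2.7]
finger_gap: 0.693
```

```bash
python3 go.py 417.3 -323.5 41.4
```

```text
delta cm [ 0.25 -0.58  1.27] rot [ 0.007 -0.004  0.012] rows 0.23 | clock 17.875 pos [ 420.3 -318.1   54.2] gap 0.693 F [ 0.1 -0.6 -2.7] j7 2.29
```

Emit:
servo_tool:
  deltas: [50,0.2,-0.5,0.7,0.005,0,0.01,50,0,-0.1,0.4,0,0,0,50,0,0,0.2,0,0,0,50,0,0,0.1,0,0,0]

```text
clock: 18.38
tool_pos: [419.3, -324.7, 41.7]
ee_rot: [0.046, 0.999, -0.0, -0.0]
contact_force: [-1.0, 0.4, -3.2]
finger_gap: 0.691
```

```bash
python3 go.py 417.3 -323.5 41.4
```

```text
delta cm [0.21 0.1  0.03] rot [-0.    -0.     0.002] rows 0.04 | clock 18.375 pos [ 419.3 -324.7   41.7] gap 0.691 F [-1.   0.4 -3.2] j7 2.3
```

Lower a touch, release, lift.

Emit:
servo_tool:
  deltas: [50,0,0,0.1,0,0,0,50,0,0,0,0,0,0,75,0,0,0,0,0,0,96,0,0,0,0,0,0,96,0,0,0,0,0,0,96,0,0,-4,0,0,0,96,0,0,-4,0,0,0,96,0,0,-4,0,0,0,96,0,0,0,0,0,0]

```text
clock: 19.5
tool_pos: [419.6, -325.2, 165.3]
ee_rot: [0.047, 0.999, -0.0, 0.0]
contact_force: [0.6, 0.2, -0.6]
finger_gap: 0.958
```

```bash
python3 go.py 623.5 97.8 165
```

```text
delta cm [-1.636e+01  4.402e+01  2.000e-02] rot [-0.     0.001  0.001] rows 7.57 | clock 19.5 pos [ 419.6 -325.2  165.3] gap 0.958 F [ 0.6  0.2 -0.6] j7 2.21
```

Emit:
servo_tool:
  deltas: [75,-2,5.5,0,0,0,0,75,-2,5.5,0,0,0,0,75,-2,5.5,0,0,0,0,75,-2,5.5,0,0,0,0,75,-2,5.5,0,0,0,0,75,-2,5.5,0,0,0,0,75,-2,5.5,0,0,0,0,75,-1.6,4,0,0,0,0,75,-0.5,1,0,0,0,0,75,0,0,0,0,0,0,75,0,0,0,0,0,0]

```text
clock: 20.88
tool_pos: [622.3, 102.9, 153.6]
ee_rot: [0.049, 0.999, -0.002, -0.005]
contact_force: [-0.3, -0.4, 0.1]
finger_gap: 0.747
```

```bash
python3 go.py 623.5 97.8 52; python3 rests.py
```

```text
delta cm [-0.27 -0.45 10.16] rot [-0.004 -0.01  -0.004] rows 1.69 | clock 20.875 pos [622.3 102.9 153.6] gap 0.747 F [-0.3 -0.4  0.1] j7 1.36
pad 0.58 8532 ((603.6658325195312, -76.25721740722656), (84.20494842529297, 91.40763092041016), 88.53526306152344) ((603.8046264648438, -76.54377746582031), 60.26984405517578)
puck 0.89 1616 ((619.0106201171875, 96.54104614257812), (70.35079193115234, 53.878204345703125), 85.46299743652344) ((627.3367309570312, 95.89445495605469), 35.649391174316406)
coaster 0.75 8700 ((547.7330932617188, 16.99811553955078), (90.6767578125, 90.56796264648438), 24.668994903564453) ((548.4793701171875, 16.710783004760742), 46.6168098449707)
```

Emit:
servo_tool:
  deltas: [75,-0.2,-0.4,2.5,-0.004,-0.01,-0.004,75,0,-0.1,2.5,0,0,0,75,0,0,0,0,0,0]

```text
clock: 21.45
tool_pos: [624.7, 95.7, 105.1]
ee_rot: [0.049, 0.999, 0.001, 0.002]
contact_force: [-0.7, -0.6, 0.4]
finger_gap: 0.749
```

```bash
python3 go.py 623.5 97.8 52
```

```text
delta cm [0.17 0.19 5.3 ] rot [ 0.002  0.005 -0.003] rows 0.88 | clock 21.45 pos [624.7  95.7 105.1] gap 0.749 F [-0.7 -0.6  0.4] j7 1.39
```

Emit:
servo_tool:
  deltas: [75,0.1,0.2,2.5,0,0.005,0,75,0.1,0,2.3,0,0,0,75,0,0,0.3,0,0,0,75,0,0,0,0,0,0]

```text
clock: 21.95
tool_pos: [626.2, 97.1, 58.5]
ee_rot: [0.05, 0.999, 0.002, 0.003]
contact_force: [0.4, -0.2, 0.4]
finger_gap: 0.749
```

```bash
python3 go.py 623.5 97.8 52
```

```text
delta cm [0.28 0.04 0.65] rot [ 0.004  0.006 -0.005] rows 0.11 | clock 21.95 pos [626.2  97.1  58.5] gap 0.749 F [ 0.4 -0.2  0.4] j7 1.4
```

Emit:
servo_tool:
  deltas: [75,0.3,0,0.6,0.003,0.005,0,75,0.05,0,0.1,0,0,0,75,0,0,0,0,0,0,30,0,0,0,0,0,0,30,0,0,0,0,0,0,30,0,0,0,0,0,0,30,0,0,0,0,0,0]

```text
clock: 22.82
tool_pos: [624.2, 97.7, 54.0]
ee_rot: [0.05, 0.999, 0.001, 0.002]
contact_force: [0.3, -0.4, 0.1]
finger_gap: 0.484
```

```bash
python3 go.py 596.6 -338.7 160
```

```text
delta cm [ -1.66 -43.68 -10.68] rot [ 0.002  0.004 -0.006] rows 7.28 | clock 22.825 pos [624.2  97.7  54. ] gap 0.484 F [ 0.3 -0.4  0.1] j7 1.4
```

Emit:
servo_tool:
  deltas: [30,0,0,-3,0,0,0,30,0,0,-4,0,0,0,30,0,0,-4,0,0,0,30,-0.1,-2.5,0,0,0,0,30,-0.2,-5.5,0,0,0,0,30,-0.2,-5.5,0,0,0,0,30,-0.2,-5.5,0,0,0,0,30,-0.2,-5.5,0,0,0,0,30,-0.2,-5.5,0,0,0,0,30,-0.2,-5.5,0,0,0,0,30,-0.2,-5.5,0,0,0,0,30,0,-2,0,0,0,0]

```text
clock: 24.32
tool_pos: [594.3, -340.6, 162.9]
ee_rot: [0.046, 0.999, 0.001, -0.001]
contact_force: [-0.6, 0.1, -1.9]
finger_gap: 0.484
```

Emit:
servo_tool:
  deltas: [30,0,0,0,0,0,0,30,0,0,0,0,0,0]

```text
clock: 24.58
tool_pos: [594.0, -339.8, 162.0]
ee_rot: [0.047, 0.999, 0.002, -0.001]
contact_force: [0.5, 0.5, -0.3]
finger_gap: 0.484
```

```bash
python3 go.py 596.6 -338.7 60
```

```text
delta cm [-0.28  0.1  10.2 ] rot [ 0.004 -0.003  0.001] rows 1.7 | clock 24.575 pos [ 594.  -339.8  162. ] gap 0.484 F [ 0.5  0.5 -0.3] j7 2.1
```

Emit:
servo_tool:
  deltas: [30,-0.1,0,3.3,0.003,0,0,30,0,0,3.3,0,0,0,30,0,0,3.3,0,0,0,30,0,0,0,0,0,0,30,0,0,0,0,0,0]

```text
clock: 25.2
tool_pos: [600.8, -327.6, 63.1]
ee_rot: [0.04, 0.999, 0.003, 0.001]
contact_force: [1.1, -1.0, -1.1]
finger_gap: 0.488
```

```bash
python3 go.py 596.6 -338.7 43
```

```text
delta cm [ 0.33 -1.15  2.  ] rot [0.006 0.001 0.015] rows 0.38 | clock 25.2 pos [ 600.8 -327.6   63.1] gap 0.488 F [ 1.1 -1.  -1.1] j7 2.12
```

Emit:
servo_tool:
  deltas: [30,0.3,-1.1,0.5,0.005,0,0.015,30,0,0,0.6,0,0,0,30,0,0,0.4,0,0,0,30,0,0,0.1,0,0,0]

```text
clock: 25.7
tool_pos: [598.5, -339.7, 49.7]
ee_rot: [0.047, 0.999, -0.001, 0.003]
contact_force: [-0.7, -0.1, -1.1]
finger_gap: 0.485
```

```bash
python3 go.py 596.6 -338.7 43
```

```text
delta cm [0.21 0.08 0.67] rot [-0.001  0.006 -0.001] rows 0.11 | clock 25.7 pos [ 598.5 -339.7   49.7] gap 0.485 F [-0.7 -0.1 -1.1] j7 2.13
```

Emit:
servo_tool:
  deltas: [30,0.1,0,0.5,0,0.005,0,30,0,0,0.2,0,0,0,30,0,0,0.1,0,0,0,30,0,0,0,0,0,0]

```text
clock: 26.2
tool_pos: [597.7, -339.7, 43.2]
ee_rot: [0.048, 0.999, -0.0, 0.001]
contact_force: [0.0, 0.3, -2.8]
finger_gap: 0.485
```

```bash
python3 go.py 596.6 -338.7 43
```

```text
delta cm [0.12 0.09 0.02] rot [-0.001  0.001 -0.001] rows 0.02 | clock 26.2 pos [ 597.7 -339.7   43.2] gap 0.485 F [ 0.   0.3 -2.8] j7 2.13
```

Emit:
servo_tool:
  deltas: [30,0,0,0.1,0,0,0,60,0,0,0,0,0,0,75,0,0,0,0,0,0,75,0,0,0,0,0,0,75,0,0,-4,0,0,0,75,0,0,-4,0,0,0,75,0,0,-4,0,0,0,75,0,0,0,0,0,0]

```text
clock: 27.2
tool_pos: [597.7, -339.5, 164.8]
ee_rot: [0.047, 0.999, -0.0, 0.0]
contact_force: [-0.3, 0.6, -0.8]
finger_gap: 0.747
```

```bash
python3 go.py 600 3 165
```

```text
delta cm [ 3.01 34.11 -0.05] rot [-0.001  0.    -0.001] rows 5.69 | clock 27.2 pos [ 597.7 -339.5  164.8] gap 0.747 F [-0.3  0.6 -0.8] j7 2.09
```

Emit:
servo_tool:
  deltas: [60,0.5,5.8,0,0,0,0,60,0.5,5.8,0,0,0,0,60,0.5,5.8,0,0,0,0,60,0.5,5.8,0,0,0,0,60,0.5,5.8,0,0,0,0,60,0.5,4.5,0,0,0,0,60,0,0,0,0,0,0,60,0,0,0,0,0,0,60,0,0,0,0,0,0]

```text
clock: 28.32
tool_pos: [596.0, 5.1, 156.1]
ee_rot: [0.049, 0.999, -0.002, -0.004]
contact_force: [0.4, -0.2, 0.3]
finger_gap: 0.598
```

```bash
cat > key.py <<'E'
from h import *; import sys
o=r.get_obs(); p=capture('wrist'); T=Tw(p,o); save(p,sys.argv[1])
q=outline_of(p,'key_bow'); l=landmark_of(p,'key_bow')
if l: print('L',round(l[0]['score'],2),ray_z(p,T,l[0]['at'],22).round(1), np.round(l[0]['at']))
if q:
    v,u=np.nonzero(q[0]['mask']); P=np.array([ray_z(p,T,a,21) for a in zip(u,v)])[:,:2].astype(np.float32)
    print('O',round(q[0]['score'],2),q[0]['at'],len(P),cv2.minAreaRect(P)); c=P.mean(0); w,V=np.linalg.eigh(np.cov((P-c).T)); d=V[:,1]; d*=np.sign(d[0]); s=(P-c)@d; e=(P-c)@np.array([-d[1],d[0]])
    print('cent',c,'dir deg',np.degrees(np.arctan2(d[1],d[0])),s.min(),s.max()); 
    for k in range(int(s.min()),int(s.max()),5):
        m=(s>=k)&(s<k+5); print(k,np.round([e[m].min(),e[m].max()],1))
E
python3 key.py w4; python3 rests.py;  python3 go.py 600 3 165
```

```text
L 0.75 [627.3   0.   22. ] [316. 258.]
O 0.77 [321.6, 264.5] 1158 ((642.196533203125, 2.214618682861328), (64.4496841430664, 25.031330108642578), 6.864655017852783)
cent [635.8147      1.5756658] dir deg 7.62486188312019 -25.868873934350244 38.64884939295076
-25 [-12.1  12.2]
-20 [-12.4  12.6]
-15 [-12.   12.5]
-10 [-12.   12.5]
-5 [-12.3  12.1]
0 [-11.9  11.2]
5 [-7.7  7.1]
10 [-5.8  5.5]
15 [-6.1  4.8]
20 [-5.8  6. ]
25 [-5.6  6.8]
30 [-5.6  7.5]
35 [-5.2  4.4]
pad 0.85 7775 ((603.305908203125, -76.99124145507812), (85.1886978149414, 91.56343841552734), 88.72390747070312) ((602.8650512695312, -76.35357666015625), 59.54487228393555)
puck 0.81 4274 ((627.1303100585938, 95.828857421875), (70.64282989501953, 72.30667114257812), 87.21070861816406) ((627.2161865234375, 95.51343536376953), 36.642024993896484)
coaster 0.85 8287 ((548.0121459960938, 16.282512664794922), (91.00849151611328, 90.75820922851562), 57.82892990112305) ((547.5955810546875, 15.965678215026855), 46.249656677246094)
delta cm [-0.39 -0.26 -0.84] rot [-0.003 -0.008 -0.003] rows 0.16 | clock 28.675 pos [596.3   5.9 156.6] gap 0.598 F [-0.1  0.8  0.3] j7 1.52
```

View pics/w4.png

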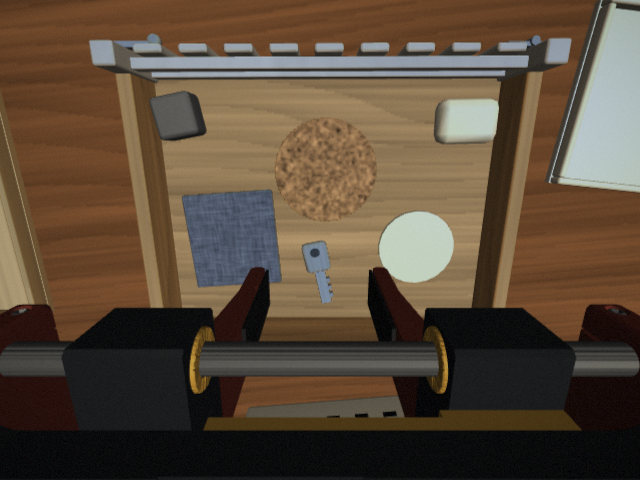

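Emit:
servo_tool:
  deltas: [40,0,0,0,0,-0.008,-0.11,40,0,0,0,0,0,-0.11,40,0,0,0,0,0,0]

```text
clock: 29.05
tool_pos: [596.4, 5.4, 156.8]
ee_rot: [-0.064, 0.998, -0.001, 0.0]
contact_force: [-0.4, 0.3, 0.4]
finger_gap: 0.398
```

```bash
python3 go.py 625.8 0 70 97.2
```

```text
delta cm [-2.84 -0.88  8.68] rot [-0.003  0.001  0.002] rows 1.48 | clock 29.05 pos [596.4   5.4 156.8] gap 0.398 F [-0.4  0.3  0.4] j7 1.72
```

Emit:
servo_tool:
  deltas: [40,-1.4,-0.4,2.9,0,0,0,40,-1.4,-0.4,2.9,0,0,0,40,0,0,2.9,0,0,0,40,0,0,0,0,0,0,40,0,0,0,0,0,0]

```text
clock: 29.68
tool_pos: [627.8, 0.3, 69.7]
ee_rot: [-0.058, 0.998, -0.001, 0.002]
contact_force: [-0.4, 0.6, 0.7]
finger_gap: 0.397
```

```bash
python3 go.py 625.8 0 35 97.2; python3 key.py w5
```

```text
delta cm [ 0.21 -0.    3.46] rot [-0.003  0.004 -0.011] rows 0.58 | clock 29.675 pos [6.278e+02 3.000e-01 6.970e+01] gap 0.397 F [-0.4  0.6  0.7] j7 1.75
L 0.67 [625.4  -2.1  22. ] [315. 252.]
O 0.62 [318.8, 264.3] 2203 ((642.2323608398438, 1.7692804336547852), (62.65966033935547, 23.773530960083008), 6.695403575897217)
cent [635.9239      1.3110067] dir deg 8.323981374767524 -25.241072096820787 37.74839929919139
-25 [-11.2  12. ]
-20 [-11.5  12. ]
-15 [-11.7  11.2]
-10 [-11.9  11.8]
-5 [-12.1  11.7]
0 [-12.2  11. ]
5 [-5.5  5.4]
10 [-5.2  7.3]
15 [-5.4  7.3]
20 [-5.6  6.5]
25 [-5.7  6.3]
30 [-5.9  6.2]
35 [-6.   3.3]
```

View pics/w5.png

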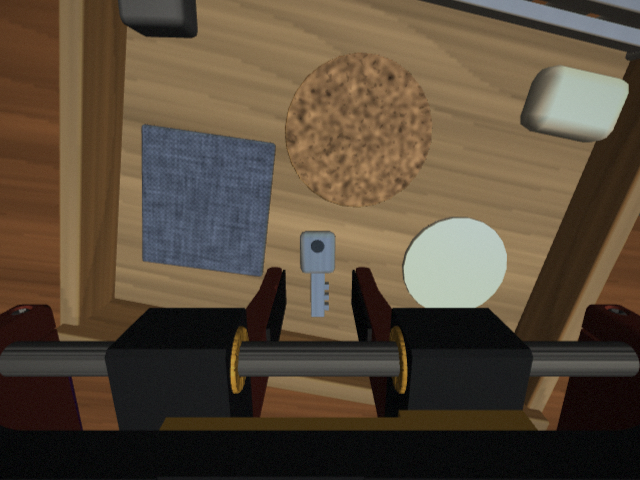

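Emit:
servo_tool:
  deltas: [40,0.2,0,1.7,0,0.004,-0.01,40,0,0,1.7,0,0,0,40,0,0,0,0,0,0,40,0,0,0,0,0,0]

```text
clock: 30.32
tool_pos: [626.1, 0.4, 34.5]
ee_rot: [-0.063, 0.998, -0.001, 0.001]
contact_force: [-0.3, 0.4, 0.2]
finger_gap: 0.399
```

```bash
python3 go.py 625.3 -0.2 14.5 97.2
```

```text
delta cm [ 0.09 -0.04  2.  ] rot [-0.002  0.002  0.001] rows 0.33 | clock 30.325 pos [6.261e+02 4.000e-01 3.450e+01] gap 0.399 F [-0.3  0.4  0.2] j7 1.77
```

Emit:
servo_tool:
  deltas: [40,0.1,0,1.2,0,0,0,40,0,0,0.6,0,0,0,40,0,0,0.1,0,0,0,40,0,0,0,0,0,0]

```text
clock: 30.82
tool_pos: [625.3, 0.2, 14.4]
ee_rot: [-0.063, 0.998, -0.001, 0.001]
contact_force: [-0.0, -0.2, -0.3]
finger_gap: 0.4
```

```bash
python3 go.py 625.3 -0.2 14.5 97.2
```

```text
delta cm [ 0.   -0.04 -0.01] rot [-0.002  0.002  0.001] rows 0.01 | clock 30.825 pos [6.253e+02 2.000e-01 1.440e+01] gap 0.4 F [-0.  -0.2 -0.3] j7 1.78
```

Emit:
servo_tool:
  deltas: [5,0,0,0,0,0,0,5,0,0,0,0,0,0,5,0,0,0,0,0,0,5,0,0,0,0,0,0,5,0,0,-1,0,0,0,5,0,0,-3,0,0,0,5,0,0,-3,0,0,0,5,0,0,-3,0,0,0,5,0,0,-3,0,0,0,5,0,0,0,0,0,0]
  squeeze: 25

```text
clock: 32.08
tool_pos: [625.4, 0.2, 152.2]
ee_rot: [-0.063, 0.998, -0.001, 0.002]
contact_force: [0.7, 0.5, -0.8]
finger_gap: 0.276
```

```bash
python3 go.py 519 311 140 97.2; python3 key.py w6|head -2
python3 - <<'E'
from h import *
p=capture('scene');save(p,'s6')
E
```

```text
delta cm [ 6.66 32.17  1.11] rot [-0.002  0.005  0.   ] rows 5.36 | clock 32.075 pos [6.254e+02 2.000e-01 1.522e+02] gap 0.276 F [ 0.7  0.5 -0.8] j7 1.74
L 0.63 [687.3   9.5  22. ] [320. 288.]
O 0.95 [319.6, 296.3] 2953 ((703.9440307617188, 10.40922737121582), (84.78742218017578, 43.87742233276367), 6.204183101654053)
```

View pics/w6.png

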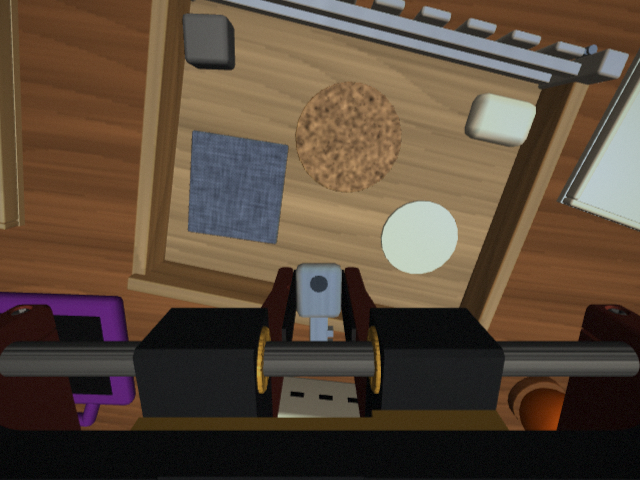

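View pics/s6.png

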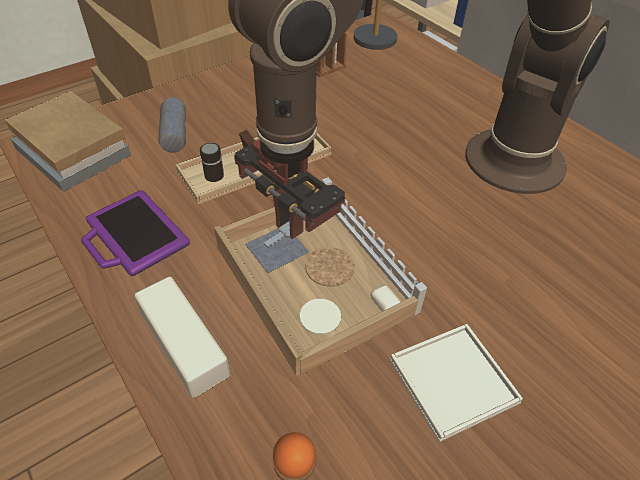

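Emit:
servo_tool:
  deltas: [5,0.8,3,0,0,0,0,5,1.3,5.2,0,0,0,0,5,1.3,5.2,0,0,0,0,5,1.3,5.2,0,0,0,0,5,1.3,5.2,0,0,0,0,5,1.3,5.2,0,0,0,0,5,0.8,3,0,0,0,0,5,0,0,3,0,0,0,5,0,0,3,0,0,0,5,0,0,0,0,0,0,5,0,0,0,0,0,0]

```text
clock: 33.65
tool_pos: [491.6, 314.1, 72.9]
ee_rot: [-0.063, 0.998, -0.006, -0.01]
contact_force: [-0.1, -0.1, 0.1]
finger_gap: 0.266
```

```bash
python3 go.py 503 309 30 97.2
python3 - <<'E'
from h import *
o=r.get_obs();p=capture('wrist');save(p,'w7');T=Tw(p,o)
q=outline_of(p,'dish'); print(len(q) and [ray_z(p,T,q[0]['at'],6),q[0]['score']])
C=cloud(p,T)[p['depth']>0]; m=(abs(C[:,2]-18)<2.5)&(abs(C[:,0]-519)<100)&(abs(C[:,1]-311)<100)
print(cv2.minAreaRect(C[m][:,:2].astype(np.float32)))
E
```

```text
delta cm [-1.16 -0.6   4.27] rot [-0.01  -0.021  0.   ] rows 0.72 | clock 33.65 pos [491.6 314.1  72.9] gap 0.266 F [-0.1 -0.1  0.1] j7 1.15
[array([489.82362048, 304.60933919,   6.        ]), 0.84]
((520.4248046875, 312.2454833984375), (150.01791381835938, 150.30409240722656), 78.35247039794922)
```

View pics/w7.png

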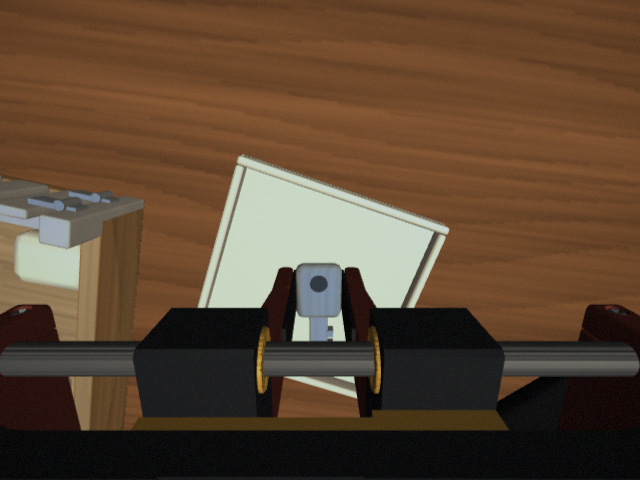

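Emit:
servo_tool:
  deltas: [5,-0.6,-0.3,1.5,-0.01,-0.02,0,5,-0.5,-0.2,1.5,0,0,0,5,0,0,0.8,0,0,0,5,0,0,0,0,0,0,5,0,0,0,0,0,0]

```text
clock: 34.38
tool_pos: [505.6, 311.4, 37.1]
ee_rot: [-0.062, 0.998, 0.002, 0.002]
contact_force: [0.0, -1.3, 0.0]
finger_gap: 0.268
```

```bash
python3 go.py 504 310 9 97.2
```

```text
delta cm [ 0.19 -0.13  2.81] rot [ 0.003  0.004 -0.001] rows 0.47 | clock 34.375 pos [505.6 311.4  37.1] gap 0.268 F [ 0.  -1.3  0. ] j7 1.17
```

Emit:
servo_tool:
  deltas: [5,0,0,1.0,0.003,0.004,0,5,0,0,0.8,0,0,0,5,0,0,0.4,0,0,0,5,0,0,0.2,0,0,0,5,0,0,0,0,0,0]

```text
clock: 35.0
tool_pos: [505.5, 311.9, 11.7]
ee_rot: [-0.063, 0.998, -0.0, -0.0]
contact_force: [-0.8, -0.1, 0.5]
finger_gap: 0.27
```

```bash
python3 go.py 504 310 9 97.2
```

```text
delta cm [ 0.17 -0.17  0.27] rot [-0.    -0.    -0.001] rows 0.06 | clock 35.0 pos [505.5 311.9  11.7] gap 0.27 F [-0.8 -0.1  0.5] j7 1.18
```

Emit:
servo_tool:
  deltas: [5,0,0,0.2,0,0,0,5,0,0,0.1,0,0,0,5,0,0,0,0,0,0,25,0,0,0,0,0,0,50,0,0,0,0,0,0,50,0,0,0,0,0,0,50,0,0,-3,0,0,0,50,0,0,-4,0,0,0,50,0,0,-4,0,0,0,50,0,0,-4,0,0,0,50,0,0,0,0,0,0]

```text
clock: 36.38
tool_pos: [505.7, 311.8, 163.4]
ee_rot: [-0.062, 0.998, -0.0, -0.0]
contact_force: [0.5, 0.2, -0.5]
finger_gap: 0.499
```

```bash
python3 key.py w8|head -3
cat > tray.py <<'E'
from h import *
def band(A,z0,z1,x0,x1,y0,y1):
    m=(A[:,2]>z0)&(A[:,2]<z1)&(A[:,0]>x0)&(A[:,0]<x1)&(A[:,1]>y0)&(A[:,1]<y1);return A[m]
for n in ['scene','side']:
    p=capture(n); save(p,'t_'+n); C=cloud(p,Tw(p))[p['depth']>0]
    q=band(C,60,90,320,690,-410,-250); 
    for a,b in [(370,462),(462,550),(550,660)]:
        s=q[(q[:,0]>a)&(q[:,0]<b)]; t=s[s[:,2]>s[:,2].max()-8] if len(s) else s
        if len(t): print(n,cv2.minAreaRect(t[:,:2].astype(np.float32)),cv2.minEnclosingCircle(t[:,:2].astype(np.float32)),s[:,2].max())
E
python3 tray.py;python3 go.py 598 -340 140
```

```text
L 0.77 [506.6 312.4  22. ] [318. 224.]
O 0.61 [319.1, 229.9] 1152 ((521.2886962890625, 313.6268005371094), (62.507320404052734, 23.182727813720703), 4.523503303527832)
cent [515.6899 314.0533] dir deg 8.062689755365465 -25.394371721853577 36.70484850210432
scene ((419.70257568359375, -321.2341613769531), (62.608970642089844, 59.744319915771484), 55.481773376464844) ((419.89111328125, -321.8374328613281), 32.98247528076172) 83.06153542778168
scene ((510.01055908203125, -328.9609069824219), (55.16752624511719, 20.50027084350586), 82.36439514160156) ((509.26129150390625, -328.8604736328125), 28.386369705200195) 81.7827059310548
scene ((597.0695190429688, -336.7539978027344), (44.4466438293457, 42.19996643066406), 41.21706008911133) ((596.0736694335938, -338.01690673828125), 23.833221435546875) 85.2802012859405
side ((419.833251953125, -325.6413269042969), (61.48207473754883, 60.84880447387695), 64.69132995605469) ((419.7193298339844, -325.5622253417969), 31.560121536254883) 82.10671045456593
side ((509.6084899902344, -332.60260009765625), (52.7750244140625, 20.65266990661621), 84.3759765625) ((509.00689697265625, -332.5433349609375), 27.150070190429688) 81.41134046140758
side ((597.153564453125, -340.7383117675781), (42.689300537109375, 41.67091369628906), 31.131689071655273) ((596.8802490234375, -340.0237121582031), 22.215988159179688) 83.87287026650142
delta cm [ -1.3  -65.7    2.13] rot [-0.005 -0.007  0.219] rows 10.95 | clock 36.625 pos [503.2 310.4 158.5] gap 0.499 F [ 0.5  0.3 -0.3] j7 1.14
```

View pics/w8.png

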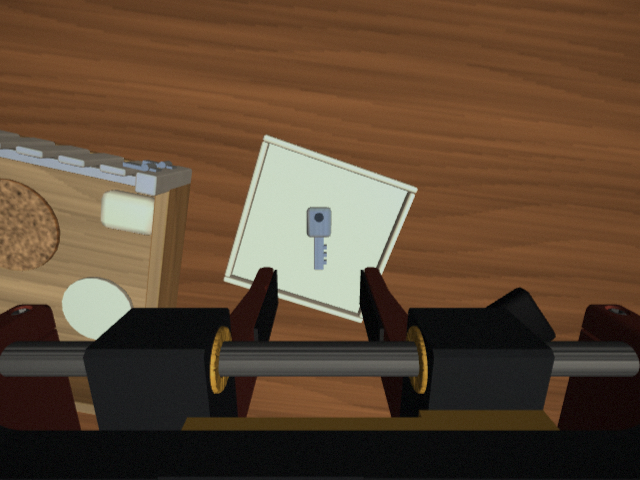

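View pics/t_side.png

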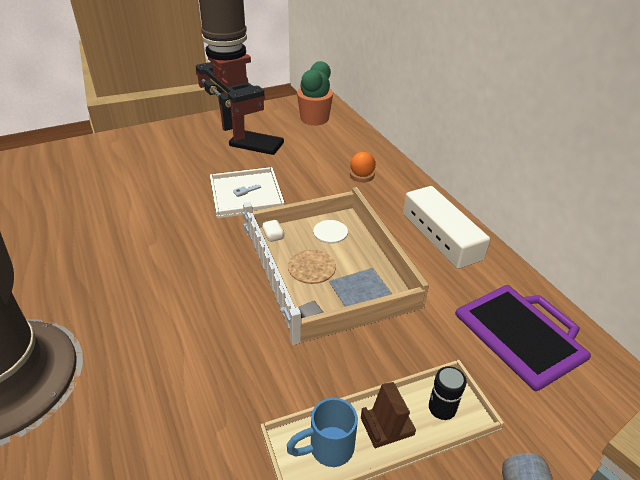

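Emit:
servo_tool:
  deltas: [75,0,-3,-0.5,0,0,0.11,75,0,-4,-0.5,0,0,0.11,75,-1.5,-5.7,0,0,0,0,75,-1.5,-5.7,0,0,0,0,75,-1.5,-5.7,0,0,0,0,75,-1.5,-5.7,0,0,0,0,75,-1.5,-5.7,0,0,0,0,75,-1.5,-5.7,0,0,0,0,75,-1.5,-5.7,0,0,0,0,75,-1.5,-5.7,0,0,0,0,75,-1.5,-5.7,0,0,0,0,75,-1.2,-4.5,0,0,0,0]

```text
clock: 38.12
tool_pos: [596.1, -343.0, 156.6]
ee_rot: [0.045, 0.999, -0.005, -0.014]
contact_force: [-0.0, 1.5, 0.6]
finger_gap: 0.753
```

```bash
python3 go.py 597 -339 150
```

```text
delta cm [-0.07  0.42  0.65] rot [-0.01  -0.028  0.004] rows 0.16 | clock 38.125 pos [ 596.1 -343.   156.6] gap 0.753 F [-0.   1.5  0.6] j7 2.11
```

Emit:
servo_tool:
  deltas: [75,0,0.5,1,-0.01,-0.028,0,75,0,0,2,0,0,0,75,0,0,0,0,0,0,75,0,0,0,0,0,0]

```text
clock: 38.62
tool_pos: [593.2, -342.1, 119.8]
ee_rot: [0.048, 0.999, -0.0, -0.004]
contact_force: [0.3, -0.3, 0.4]
finger_gap: 0.747
```

```bash
python3 go.py 597 -339 43
python3 - <<'E'
from h import *
o=r.get_obs();p=capture('wrist');save(p,'w9');T=Tw(p,o);C=cloud(p,T)[p['depth']>0]
q=C[(C[:,2]>73)&(C[:,2]<90)&(abs(C[:,0]-597)<40)&(abs(C[:,1]+339)<28)]; print(cv2.minAreaRect(q[:,:2].astype(np.float32)),cv2.minEnclosingCircle(q[:,:2].astype(np.float32)))
E
```

```text
delta cm [-0.41  0.35  7.67] rot [-0.001 -0.008 -0.001] rows 1.28 | clock 38.625 pos [ 593.2 -342.1  119.8] gap 0.747 F [ 0.3 -0.3  0.4] j7 2.13
((597.6045532226562, -339.28729248046875), (42.43080520629883, 41.94871139526367), 12.800658226013184) ((597.7149658203125, -339.35693359375), 21.654123306274414)
```

View pics/w9.png

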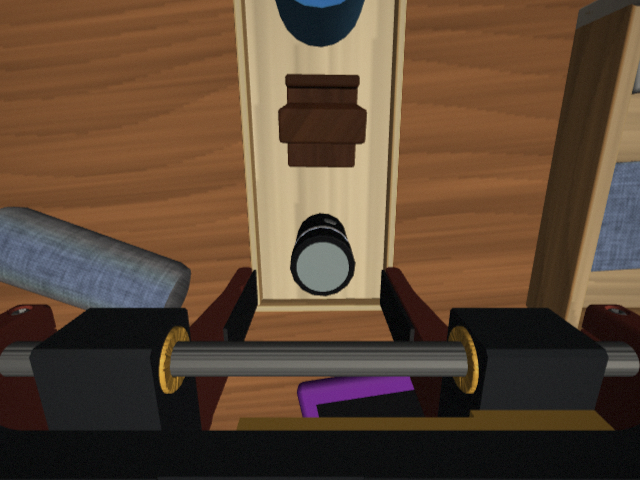

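Emit:
servo_tool:
  deltas: [75,-0.4,0.3,2.5,0,-0.008,0,75,0,0,2.5,0,0,0,75,0,0,2,0,0,0,75,0,0,0,0,0,0,75,0,0,0,0,0,0]

```text
clock: 39.3
tool_pos: [601.0, -337.7, 51.4]
ee_rot: [0.046, 0.999, -0.001, 0.003]
contact_force: [-0.2, 0.2, -0.2]
finger_gap: 0.755
```

```bash
python3 go.py 597.6 -339.3 43
```

```text
delta cm [ 0.33 -0.19  0.84] rot [-0.002  0.005  0.003] rows 0.15 | clock 39.3 pos [ 601.  -337.7   51.4] gap 0.755 F [-0.2  0.2 -0.2] j7 2.15
```

Emit:
servo_tool:
  deltas: [75,0.3,-0.2,0.6,0,0.005,0,75,0.05,0,0.2,0,0,0,75,0,0,0,0,0,0]

```text
clock: 39.67
tool_pos: [597.9, -340.3, 44.8]
ee_rot: [0.046, 0.999, -0.002, 0.001]
contact_force: [-0.6, 0.2, 0.4]
finger_gap: 0.751
```

```bash
python3 go.py 597.6 -339.3 43
```

```text
delta cm [0.04 0.1  0.18] rot [-0.003  0.003  0.003] rows 0.03 | clock 39.675 pos [ 597.9 -340.3   44.8] gap 0.751 F [-0.6  0.2  0.4] j7 2.16
```

Emit:
servo_tool:
  deltas: [30,0,0,0.1,0,0,0,30,0,0,0,0,0,0,30,0,0,0,0,0,0,30,0,0,0,0,0,0,30,0,0,-3,0,0,0,30,0,0,-4,0,0,0,30,0,0,-4,0,0,0,30,0,0,-1,0,0,0]

```text
clock: 40.67
tool_pos: [596.3, -339.0, 164.5]
ee_rot: [0.046, 0.999, -0.001, -0.001]
contact_force: [0.2, -0.4, -1.5]
finger_gap: 0.487
```

Emit:
servo_tool:
  deltas: [30,0.1,2.5,0,0,0,0,30,0.2,5.5,0,0,0,0,30,0.2,5.5,0,0,0,0,30,0.2,5.5,0,0,0,0,30,0.2,5.5,0,0,0,0,30,0.2,5.5,0,0,0,0,30,0.2,5.5,0,0,0,0,30,0.2,5,0,0,0,0,30,0,2.5,0,0,0,0,30,0,0,0,0,0,0,30,0,0,0,0,0,0]

```text
clock: 42.05
tool_pos: [614.3, 103.2, 149.8]
ee_rot: [0.046, 0.999, -0.002, -0.009]
contact_force: [0.8, -0.0, -1.5]
finger_gap: 0.48
```

```bash
python3 go.py 627.5 95.7 75
```

```text
delta cm [-1.52 -0.58  7.45] rot [-0.006 -0.019  0.002] rows 1.24 | clock 42.05 pos [614.3 103.2 149.8] gap 0.48 F [ 0.8 -0.  -1.5] j7 1.4
```

Emit:
servo_tool:
  deltas: [30,-0.8,-0.3,2.5,-0.006,-0.018,0,30,-0.7,-0.3,2.5,0,0,0,30,0,0,2,0,0,0,30,0,0,0,0,0,0,30,0,0,0,0,0,0]

```text
clock: 42.68
tool_pos: [628.9, 84.7, 78.3]
ee_rot: [0.052, 0.999, -0.002, 0.0]
contact_force: [0.3, 0.2, -1.5]
finger_gap: 0.484
```

```bash
python3 go.py 627.5 95.7 54.5
```

```text
delta cm [0.26 1.08 2.37] rot [-0.003  0.001 -0.01 ] rows 0.42 | clock 42.675 pos [628.9  84.7  78.3] gap 0.484 F [ 0.3  0.2 -1.5] j7 1.45
```

Emit:
servo_tool:
  deltas: [30,0.2,1.1,0.6,-0.002,0,-0.01,30,0,0,0.6,0,0,0,30,0,0,0.4,0,0,0,30,0,0,0,0,0,0]

```text
clock: 43.18
tool_pos: [629.0, 97.0, 63.2]
ee_rot: [0.046, 0.999, 0.0, 0.002]
contact_force: [-0.2, 0.3, -1.5]
finger_gap: 0.484
```

```bash
python3 go.py 627.5 95.7 54.5
```

```text
delta cm [ 0.14 -0.14  0.86] rot [0.    0.003 0.001] rows 0.14 | clock 43.175 pos [629.   97.   63.2] gap 0.484 F [-0.2  0.3 -1.5] j7 1.44
```

Emit:
servo_tool:
  deltas: [30,0.15,-0.15,0.5,0,0.003,0,30,0,0,0.25,0,0,0,30,0,0,0.1,0,0,0,30,0,0,0,0,0,0]

```text
clock: 43.68
tool_pos: [627.8, 95.4, 55.3]
ee_rot: [0.047, 0.999, 0.0, 0.001]
contact_force: [-0.6, 1.0, -1.0]
finger_gap: 0.483
```

```bash
python3 go.py 627.5 95.7 54.5
```

```text
delta cm [0.03 0.02 0.08] rot [0.001 0.001 0.001] rows 0.01 | clock 43.675 pos [627.8  95.4  55.3] gap 0.483 F [-0.6  1.  -1. ] j7 1.45
```

Emit:
servo_tool:
  deltas: [30,0,0,0.1,0,0,0,30,0,0,0,0,0,0,60,0,0,0,0,0,0,72,0,0,0,0,0,0,72,0,0,0,0,0,0,72,0,0,-3,0,0,0,72,0,0,-4,0,0,0,72,0,0,-4,0,0,0,72,0,0,0,0,0,0]

```text
clock: 44.8
tool_pos: [627.9, 95.1, 167.3]
ee_rot: [0.047, 0.999, 0.0, 0.001]
contact_force: [-0.6, 0.4, -0.5]
finger_gap: 0.716
```

```bash
python3 go.py 508 -331 165
cat > chk.py <<'E'
from h import *
import sys
def band(A,z0,z1,x0,x1,y0,y1):
    m=(A[:,2]>z0)&(A[:,2]<z1)&(A[:,0]>x0)&(A[:,0]<x1)&(A[:,1]>y0)&(A[:,1]<y1);return A[m]
for n in ['scene','side','wrist']:
    o=r.get_obs();p=capture(n); save(p,sys.argv[1]+n); C=cloud(p,Tw(p,o))[p['depth']>0]
    for nm,b in dict(light=(84,96,585,665,60,135),mug=(84,96,500,590,-25,60),stand=(80,95,565,645,-120,-35)).items():
        q=band(C,*b)
        if len(q)>30: print(n,nm,[np.round(t,1) for t in cv2.minAreaRect(q[:,:2].astype(np.float32))],[np.round(t,1) for t in cv2.minEnclosingCircle(q[:,:2].astype(np.float32))],q[:,2].max().round(1))
E
python3 chk.py c1
```

```text
delta cm [  7.95 -43.55   0.2 ] rot [0.    0.001 0.001] rows 7.26 | clock 44.8 pos [627.9  95.1 167.3] gap 0.716 F [-0.6  0.4 -0.5] j7 1.41
scene light [array([626.3,  98.4]), array([42.7, 40.8]), np.float64(56.4)] [array([626.6,  97.7]), np.float64(22.2)] 95.7
side light [array([625.8,  94.6]), array([42.6, 43.4]), np.float64(23.8)] [array([625. ,  94.9]), np.float64(23.3)] 94.6
wrist light [array([627.5,  96.6]), array([42., 42.]), np.float64(52.9)] [array([627.7,  96.6]), np.float64(21.4)] 94.3
```

View pics/c1wrist.png

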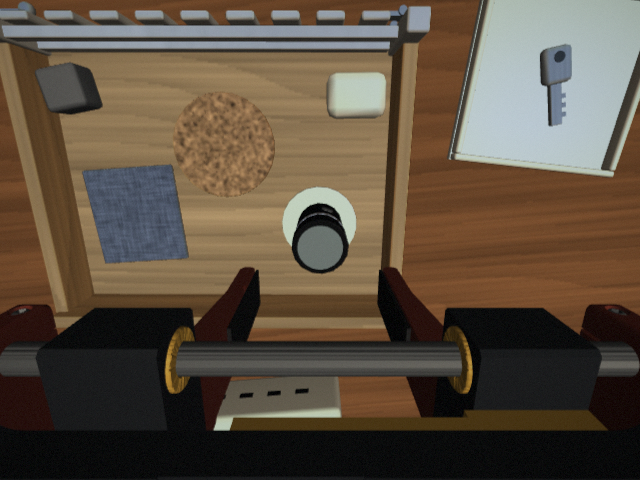

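Emit:
servo_tool:
  deltas: [76,0.5,-3,0,0,0,0,76,1.1,-5.5,0,0,0,0,76,1.1,-5.5,0,0,0,0,76,1.1,-5.5,0,0,0,0,76,1.1,-5.5,0,0,0,0,76,1.1,-5.5,0,0,0,0,76,1.1,-5.5,0,0,0,0,76,0.9,-5,0,0,0,0,76,0,-2,0,0,0,0,76,0,0,1,0,0,0,76,0,0,1,0,0,0]

```text
clock: 46.32
tool_pos: [494.1, -333.8, 126.8]
ee_rot: [0.045, 0.999, 0.0, -0.015]
contact_force: [-0.0, 0.0, 0.1]
finger_gap: 0.761
```

```bash
python3 go.py 505.8 -331.5 75
```

```text
delta cm [-1.3   0.33  5.15] rot [-0.001 -0.031  0.005] rows 0.86 | clock 46.325 pos [ 494.1 -333.8  126.8] gap 0.761 F [-0.   0.   0.1] j7 2.19
```

Emit:
servo_tool:
  deltas: [76,-1.2,0.3,0.3,0,-0.03,0.005,76,0,0,1.3,0,0,0,76,0,0,0,0,0,0,76,0,0,0,0,0,0]

```text
clock: 46.82
tool_pos: [507.9, -326.9, 107.1]
ee_rot: [0.044, 0.999, 0.001, -0.001]
contact_force: [0.2, 0.4, 1.0]
finger_gap: 0.761
```

```bash
python3 go.py 505.8 -331.5 41
python3 - <<'E'
from h import *
o=r.get_obs();p=capture('wrist');save(p,'w10');T=Tw(p,o);C=cloud(p,T)[p['depth']>0]
q=C[(C[:,2]>72)&(C[:,2]<84)&(abs(C[:,0]-508)<25)&(abs(C[:,1]+331)<32)]; print(cv2.minAreaRect(q[:,:2].astype(np.float32)),q[:,2].max())
E
```

```text
delta cm [ 0.16 -0.49  6.6 ] rot [ 0.002 -0.002  0.005] rows 1.1 | clock 46.825 pos [ 507.9 -326.9  107.1] gap 0.761 F [0.2 0.4 1. ] j7 2.2
((510.1351318359375, -331.31689453125), (52.097042083740234, 21.32661247253418), 84.15084838867188) 80.30208332154592
```

View pics/w10.png

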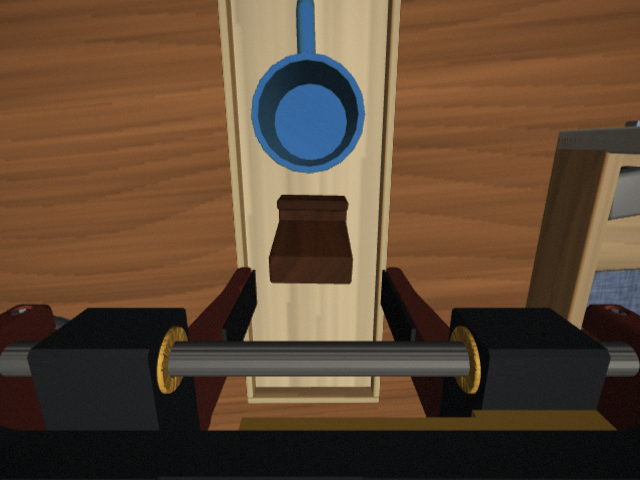

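Emit:
servo_tool:
  deltas: [76,0.1,-0.4,2.2,0,0,0,76,0,0,2.2,0,0,0,76,0,0,1.5,0,0,0,76,0,0,0,0,0,0,76,0,0,0,0,0,0]

```text
clock: 47.5
tool_pos: [508.2, -331.9, 49.2]
ee_rot: [0.044, 0.999, 0.0, 0.001]
contact_force: [0.0, 1.0, -0.2]
finger_gap: 0.761
```

```bash
python3 go.py 506.5 -331.3 41 84.2
```

```text
delta cm [0.18 0.05 0.82] rot [0.    0.003 0.012] rows 0.14 | clock 47.5 pos [ 508.2 -331.9   49.2] gap 0.761 F [ 0.   1.  -0.2] j7 2.24
```

Emit:
servo_tool:
  deltas: [76,0.2,0,0.6,0,0.003,0.01,76,0,0,0.2,0,0,0,76,0,0,0,0,0,0,40,0,0,0,0,0,0,40,0,0,0,0,0,0,40,0,0,0,0,0,0]

```text
clock: 48.25
tool_pos: [507.0, -332.1, 42.3]
ee_rot: [0.05, 0.999, -0.0, 0.001]
contact_force: [0.1, -0.5, -1.2]
finger_gap: 0.593
```

```bash
python3 go.py 606 -76.8 160 84.2
```

```text
delta cm [ -7.34  26.38 -11.77] rot [-0.001  0.002  0.002] rows 4.81 | clock 48.25 pos [ 507.  -332.1   42.3] gap 0.593 F [ 0.1 -0.5 -1.2] j7 2.24
```

Emit:
servo_tool:
  deltas: [40,0,0,-3,0,0,0,40,0,0,-4,0,0,0,40,0,0,-4,0,0,0,40,-0.8,2.5,0,0,0,0,40,-1.4,4.7,0,0,0,0,40,-1.4,4.7,0,0,0,0,40,-1.4,4.7,0,0,0,0,40,-1.4,4.7,0,0,0,0,40,-0.8,3,0,0,0,0,40,0,0,0,0,0,-0.04,40,0,0,0,0,0,-0.04,40,0,0,0,0,0,0]

```text
clock: 49.75
tool_pos: [602.0, -92.0, 152.7]
ee_rot: [0.01, 1.0, -0.0, -0.002]
contact_force: [0.4, 0.2, -2.4]
finger_gap: 0.584
```

```bash
python3 go.py 606.2 -76.9 80 88.7
```

```text
delta cm [-0.43  1.52  7.27] rot [-0.    -0.005  0.003] rows 1.21 | clock 49.75 pos [602.  -92.  152.7] gap 0.584 F [ 0.4  0.2 -2.4] j7 1.8
```

Emit:
servo_tool:
  deltas: [40,-0.3,0.8,2.5,0,-0.005,0,40,-0.1,0.7,2.5,0,0,0,40,0,0,1.8,0,0,0,40,0,0,0,0,0,0,40,0,0,0,0,0,0]

```text
clock: 50.38
tool_pos: [605.9, -84.0, 84.5]
ee_rot: [0.015, 1.0, -0.001, 0.001]
contact_force: [0.9, 0.2, -1.1]
finger_gap: 0.59
```

```bash
python3 go.py 606.2 -76.9 53.5 88.7
```

```text
delta cm [-0.    0.71  3.1 ] rot [-0.002  0.003 -0.007] rows 0.52 | clock 50.375 pos [605.9 -84.   84.5] gap 0.59 F [ 0.9  0.2 -1.1] j7 1.8
```

Emit:
servo_tool:
  deltas: [40,0,0.7,1,0,0.003,-0.007,40,0,0,1,0,0,0,40,0,0,0.4,0,0,0,40,0,0,0,0,0,0]

```text
clock: 50.88
tool_pos: [607.0, -76.7, 60.3]
ee_rot: [0.011, 1.0, -0.001, 0.001]
contact_force: [-0.2, 0.7, -2.1]
finger_gap: 0.587
```

```bash
python3 go.py 606.2 -76.9 53.5 88.7
```

```text
delta cm [ 0.08 -0.02  0.68] rot [-0.002  0.002  0.001] rows 0.11 | clock 50.875 pos [607.  -76.7  60.3] gap 0.587 F [-0.2  0.7 -2.1] j7 1.81
```

Emit:
servo_tool:
  deltas: [40,0.05,0,0.5,0,0.002,0,40,0,0,0.2,0,0,0,40,0,0,0,0,0,0]

```text
clock: 51.25
tool_pos: [606.7, -76.9, 53.4]
ee_rot: [0.011, 1.0, -0.001, 0.0]
contact_force: [-0.5, 0.1, -0.8]
finger_gap: 0.588
```

```bash
python3 go.py 606.2 -76.9 53.5 88.7
```

```text
delta cm [ 0.05 -0.   -0.01] rot [-0.002  0.     0.   ] rows 0.01 | clock 51.25 pos [606.7 -76.9  53.4] gap 0.588 F [-0.5  0.1 -0.8] j7 1.81
```

Release and lift, turn back toward the original yaw.

Emit:
servo_tool:
  deltas: [40,0,0,0.05,0,0,0,65,0,0,0,0,0,0,75,0,0,0,0,0,0,75,0,0,0,0,0,0,75,0,0,-3,0,0,0,75,0,0,-4,0,0,0,90,0,0,-4,0,0,0,96,0,0,0,0,0,0.07]

```text
clock: 52.25
tool_pos: [607.3, -77.0, 166.5]
ee_rot: [0.047, 0.999, -0.001, 0.001]
contact_force: [1.1, -0.3, 0.0]
finger_gap: 0.932
```

```bash
python3 go.py 419.5 -323.6 150;python3 chk.py c2
```

```text
delta cm [ 16.39 -26.31   1.69] rot [-0.003  0.002  0.   ] rows 5.01 | clock 52.25 pos [607.3 -77.  166.5] gap 0.932 F [ 1.1 -0.3  0. ] j7 1.7
scene light [array([626.2,  98.5]), array([42.9, 40.9]), np.float64(55.8)] [array([626.7,  97.5]), np.float64(22.3)] 95.9
scene stand [array([609.4, -74.2]), array([53.8, 21. ]), np.float64(88.4)] [array([609.3, -74.1]), np.float64(27.8)] 92.6
side light [array([626.3,  94.8]), array([44.5, 41.7]), np.float64(86.8)] [array([627.6,  94.6]), np.float64(23.6)] 94.4
side stand [array([608.4, -78. ]), array([55.1, 23.8]), np.float64(84.8)] [array([607.7, -78. ]), np.float64(27.6)] 91.0
wrist light [array([627.3,  96.2]), array([43.2, 42.1]), np.float64(58.7)] [array([627.8,  95.9]), np.float64(22.1)] 94.4
wrist stand [array([609.7, -76.5]), array([51.9, 21.5]), np.float64(88.1)] [array([609.7, -76.5]), np.float64(27.2)] 91.5
```

View pics/c2wrist.png

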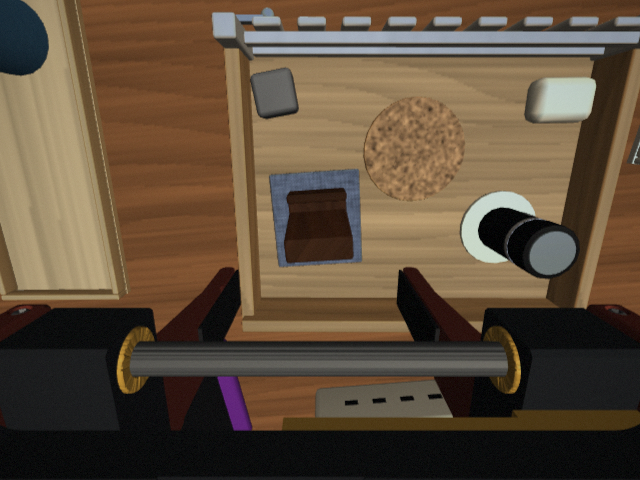

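Emit:
servo_tool:
  deltas: [96,1.4,-2.2,0,0,0,0,96,2.9,-4.7,0,0,0,0,96,2.9,-4.7,0,0,0,0,96,2.9,-4.7,0,0,0,0,96,2.9,-4.7,0,0,0,0,96,2.2,-3.7,0,0,0,0,96,0.7,-1,1,0,0,0,96,0,0,1,0,0,0,96,0,0,0,0,0,0,96,0,0,0,0,0,0]

```text
clock: 53.65
tool_pos: [408.6, -328.2, 138.4]
ee_rot: [0.042, 0.999, -0.001, -0.007]
contact_force: [-0.3, -0.4, 0.1]
finger_gap: 0.958
```

```bash
python3 go.py 419.5 -323.6 120
python3 - <<'E'
from h import *
o=r.get_obs();p=capture('wrist');save(p,'w11');T=Tw(p,o);C=cloud(p,T)[p['depth']>0]
q=C[(C[:,2]>73)&(C[:,2]<90)&(abs(C[:,0]-420)<45)&(abs(C[:,1]+324)<34)]; print(cv2.minAreaRect(q[:,:2].astype(np.float32)),cv2.minEnclosingCircle(q[:,:2].astype(np.float32)))
E
```

```text
delta cm [-1.08  0.56  1.83] rot [-0.003 -0.015  0.01 ] rows 0.35 | clock 53.65 pos [ 408.6 -328.2  138.4] gap 0.958 F [-0.3 -0.4  0.1] j7 2.26
((420.1590576171875, -324.0065612792969), (61.252933502197266, 60.92808532714844), 42.098426818847656) ((420.4378967285156, -324.06524658203125), 31.10451316833496)
```

View pics/w11.png

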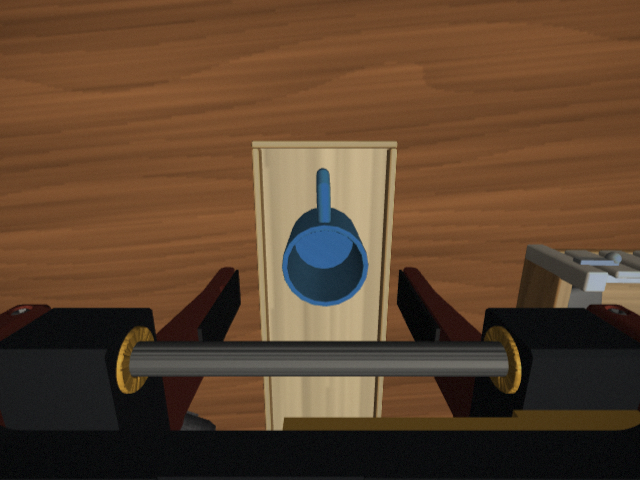

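Mug at (420.3, -324).

Emit:
servo_tool:
  deltas: [96,-1.1,0.5,1.5,0,-0.015,0.01,96,0,0,2,0,0,0,96,0,0,0,0,0,0,96,0,0,0,0,0,0]

```text
clock: 54.2
tool_pos: [423.8, -321.6, 103.8]
ee_rot: [0.044, 0.999, -0.001, 0.002]
contact_force: [0.2, -0.1, -0.4]
finger_gap: 0.96
```

```bash
python3 go.py 420.3 -324 42
```

```text
delta cm [ 0.34 -0.25  6.18] rot [-0.003  0.003  0.006] rows 1.03 | clock 54.2 pos [ 423.8 -321.6  103.8] gap 0.96 F [ 0.2 -0.1 -0.4] j7 2.28
```

Emit:
servo_tool:
  deltas: [96,0.3,-0.2,2,0,0.003,0.005,96,0,0,2,0,0,0,96,0,0,1.5,0,0,0,96,0,0,0,0,0,0,96,0,0,0,0,0,0]

```text
clock: 54.82
tool_pos: [423.8, -324.6, 51.3]
ee_rot: [0.046, 0.999, -0.003, 0.003]
contact_force: [-0.0, -0.5, -0.0]
finger_gap: 0.957
```

```bash
python3 go.py 420.3 -324 42
```

```text
delta cm [0.36 0.03 0.93] rot [-0.005  0.006  0.003] rows 0.16 | clock 54.825 pos [ 423.8 -324.6   51.3] gap 0.957 F [-0.  -0.5 -0. ] j7 2.32
```

Emit:
servo_tool:
  deltas: [96,0.3,0,0.6,-0.004,0.006,0,96,0.1,0,0.2,0,0,0,96,0,0,0,0,0,0,50,0,0,0,0,0,0,50,0,0,0,0,0,0,50,0,0,0,0,0,0,50,0,0,0,0,0,0]

```text
clock: 55.7
tool_pos: [420.3, -324.8, 44.2]
ee_rot: [0.046, 0.999, -0.001, 0.001]
contact_force: [0.5, -0.1, 0.1]
finger_gap: 0.687
```

```bash
python3 go.py 547.8 16.2 160
```

```text
delta cm [ -9.6   35.11 -11.61] rot [-0.001  0.002  0.003] rows 6.16 | clock 55.7 pos [ 420.3 -324.8   44.2] gap 0.687 F [ 0.5 -0.1  0.1] j7 2.33
```

Emit:
servo_tool:
  deltas: [50,0,0,-3,0,0,0,50,0,0,-4,0,0,0,50,0,0,-4.5,0,0,0,50,0,0,-1,0,0,0]

```text
clock: 56.2
tool_pos: [418.4, -323.2, 170.1]
ee_rot: [0.046, 0.999, 0.001, -0.002]
contact_force: [-0.2, 0.4, -4.0]
finger_gap: 0.688
```

Emit:
servo_tool:
  deltas: [50,-0.7,2.5,0,0,0,0,50,-1.4,5,0,0,0,0,50,-1.4,5,0,0,0,0,50,-1.4,5,0,0,0,0,50,-1.4,5,0,0,0,0,50,-1.4,5,0,0,0,0,50,-1.2,4.5,0,0,0,0,50,-0.7,2.5,0,0,0,0,50,0,0,0,0,0,0,50,0,0,0,0,0,0]

```text
clock: 57.45
tool_pos: [542.4, 23.1, 157.7]
ee_rot: [0.046, 0.999, -0.0, -0.01]
contact_force: [-1.1, -0.8, -3.1]
finger_gap: 0.687
```

```bash
python3 go.py 547.8 16.6 80
```

```text
delta cm [-0.75 -0.59  7.76] rot [-0.001 -0.02   0.002] rows 1.29 | clock 57.45 pos [542.4  23.1 157.7] gap 0.687 F [-1.1 -0.8 -3.1] j7 1.49
```

Emit:
servo_tool:
  deltas: [50,-0.4,-0.3,2.5,0,-0.02,0,50,-0.3,-0.2,2.5,0,0,0,50,0,0,2.2,0,0,0,50,0,0,0,0,0,0,50,0,0,0,0,0,0]

```text
clock: 58.08
tool_pos: [546.6, 10.2, 83.6]
ee_rot: [0.05, 0.999, -0.001, -0.0]
contact_force: [-1.0, 0.5, -2.6]
finger_gap: 0.69
```

```bash
python3 go.py 547.8 16.6 55.2
```

```text
delta cm [-0.05  0.66  2.83] rot [-0.003 -0.    -0.007] rows 0.47 | clock 58.075 pos [546.6  10.2  83.6] gap 0.69 F [-1.   0.5 -2.6] j7 1.54
```

Emit:
servo_tool:
  deltas: [50,-0.1,0.7,0.9,-0.002,0,-0.006,50,0,0,0.9,0,0,0,50,0,0,0.4,0,0,0,50,0,0,0,0,0,0]

```text
clock: 58.58
tool_pos: [549.5, 17.6, 61.7]
ee_rot: [0.047, 0.999, -0.0, 0.001]
contact_force: [-0.4, -0.2, -2.5]
finger_gap: 0.69
```

```bash
python3 go.py 547.8 16.6 55.2
```

```text
delta cm [ 0.16 -0.12  0.65] rot [ 0.     0.003 -0.   ] rows 0.11 | clock 58.575 pos [549.5  17.6  61.7] gap 0.69 F [-0.4 -0.2 -2.5] j7 1.55
```

Emit:
servo_tool:
  deltas: [50,0.15,-0.1,0.45,0,0.002,0,50,0,0,0.2,0,0,0,50,0,0,0,0,0,0]

```text
clock: 58.95
tool_pos: [547.9, 16.6, 55.2]
ee_rot: [0.047, 0.999, 0.0, 0.0]
contact_force: [-0.7, -0.0, 0.2]
finger_gap: 0.689
```

```bash
python3 go.py 547.8 16.6 55.2
```

```text
delta cm [ 0.01 -0.    0.  ] rot [ 0.     0.001 -0.   ] rows 0.0 | clock 58.95 pos [547.9  16.6  55.2] gap 0.689 F [-0.7 -0.   0.2] j7 1.56
```

On the coaster; release and rise.

Emit:
servo_tool:
  deltas: [80,0,0,0,0,0,0,92,0,0,0,0,0,0,92,0,0,0,0,0,0,92,0,0,-3,0,0,0,92,0,0,-4,0,0,0,92,0,0,-4,0,0,0,92,0,0,-4,0,0,0,92,1,0,-3,0,0,0,92,3,0,0,0,0,0,92,3,0,0,0,0,0,92,0,0,0,0,0,0]

```text
clock: 60.32
tool_pos: [477.5, 23.3, 242.5]
ee_rot: [0.047, 0.999, 0.001, 0.003]
contact_force: [0.8, 0.3, 0.3]
finger_gap: 0.922
```

```bash
python3 go.py 547.8 16.6 200;python3 chk.py c3; python3 key.py w12|head -3
```

```text
delta cm [-7.04 -0.01  4.29] rot [ 0.002  0.005 -0.001] rows 1.33 | clock 60.325 pos [477.5  23.3 242.5] gap 0.922 F [0.8 0.3 0.3] j7 1.39
scene light [array([626.5,  98.6]), array([42.4, 41.8]), np.float64(45.2)] [array([626.5,  97.3]), np.float64(22.4)] 96.0
scene mug [array([547.3,  18.9]), array([61.6, 60.2]), np.float64(51.3)] [array([544.4,  18.3]), np.float64(33.8)] 95.4
scene stand [array([609. , -75.7]), array([54.3, 20.1]), np.float64(89.2)] [array([608.1, -75.9]), np.float64(27.8)] 93.6
side light [array([627.1,  94.2]), array([43.8, 42.3]), np.float64(21.3)] [array([626.5,  95.1]), np.float64(22.6)] 94.6
side mug [array([546.3,  15.2]), array([62.2, 60.3]), np.float64(71.6)] [array([547.7,  14.8]), np.float64(32.8)] 93.0
side stand [array([609.2, -78.8]), array([54.5, 23.1]), np.float64(88.6)] [array([609.5, -78.7]), np.float64(28.2)] 91.3
wrist light [array([614.3,  93.4]), array([34. , 17.2]), np.float64(88.7)] [array([620.6,  93.2]), np.float64(17.1)] 94.6
wrist mug [array([547.8,  17.4]), array([61.1, 61.4]), np.float64(78.9)] [array([547.8,  17.3]), np.float64(31.3)] 93.0
wrist stand [array([603.6, -67.6]), array([39.3, 14.5]), np.float64(76.6)] [array([608.3, -68.7]), np.float64(19.8)] 90.8
L 0.92 [502.3 303.2  22. ] [558. 203.]
O 0.57 [560.4, 210.5] 854 ((521.509033203125, 306.7038879394531), (63.59545135498047, 26.32981300354004), 6.4838128089904785)
cent [516.1176  306.41827] dir deg 6.531481787040035 -26.411998201464048 37.18874633242615
```

View pics/c3wrist.png

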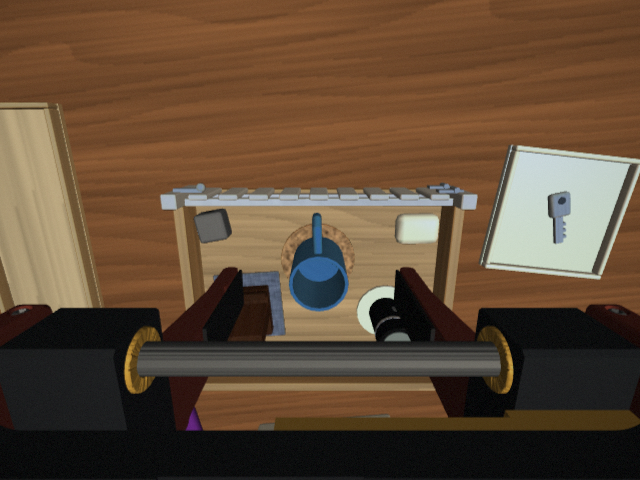

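View pics/c3scene.png

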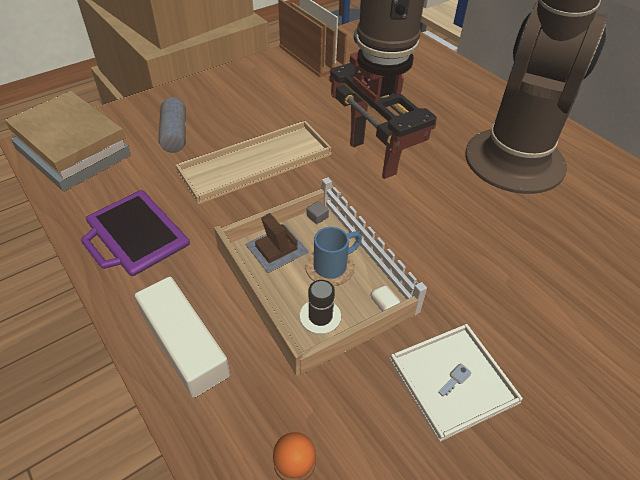

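Emit:
servo_tool:
  deltas: [92,0,0,0,0,0,0,92,0,0,0,0,0,0]

```text
clock: 60.88
tool_pos: [479.9, 22.8, 241.3]
ee_rot: [0.048, 0.999, -0.001, 0.002]
contact_force: [-0.7, 0.2, -0.3]
finger_gap: 0.92
```

```bash
python3 -c "
from h import *
print(r.hand_in())"
```

```text
the job is handed in; nothing more can be done
None
```

The job is done in the order you asked and handed in at about 61 s. The stand, mug and light went into the side tray, the key went into the dish, then the light, stand and mug went back to their rests.

Last camera checks, taken after the final release with the gripper clear of everything:

- **Mug:** its centre is about 1 mm from the middle of the coaster.
- **Bike light:** its centre is about 1 mm from the middle of the puck.
- **Phone stand:** its centre is about 1 mm from the middle of the pad. I turned it about 4 degrees to line up with the pad.
- **Key:** it lies flat near the middle of the dish, and the tray is empty.

All three stand upright. The force readings stayed within a few newtons whenever I checked.

The checks disagreed in three ways:

- **Fixed cameras:** the scene and side cameras differ by about 4 mm in y. The wrist camera falls between them, so I went by it.
- **Wrist camera, last picture:** the fingers hid part of the light and the stand. For those two I relied on the fixed cameras in that check and on the clear wrist views taken earlier: the light's after its own release and again after the stand's, the stand's after its own release.
- **Key position:** the wrist reading of the key moved about 8 mm between two pictures, most likely because the last one was an oblique view. It is inside the dish in both, and in the last scene view.

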